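# Clamp the freshly glued serving board

### The arm

A 7-joint arm with a two-finger parallel gripper is mounted at the origin on the work surface. World frame = base frame: x ahead of the robot, y to its left, z up, the work surface at z = 0. Lengths are in m, angles in degrees, forces in N, time in s.
With the tool pointing down it reaches from about 0.425 to 0.875 m from the base axis. Payload 9.9 kg.
Tool frame: the origin (TCP) lies between the finger pads; the fingertips stand ctrl.tip_extent ahead of it and the grasp point (between the pads) lies 3 mm ahead of it (ctrl.tip_extent is the distance from the TCP to the fingertips, in m); z points along the fingers, y is the direction in which the jaws open and shut (so a half turn about z gives the same grasp; the last joint's range is limited). The gripper opens to 85 mm and grips with 20 to 120 N. Pads are 22 mm wide; open, the fingers measure 114 mm over their backs; the gripper's body (76 mm by 85 mm) begins 54 mm behind the grasp point. The pads swing forward as they close: fully open they stand 13 mm farther back than shut.
Start: joints at [64.813, 32.985, 1.427, 82.34, -0.859, 64.687, -3.237], TCP at [0.235, -0.633, 0.253] pointing down, gripper open.
Joint ranges: [-157.87, 157.87], [-19.46, 123.44], [-87.15, 90], [11.01, 140.99], [-62.26, 242.26], [9.8, 113.94], [-161.44, 161.44]. Speed limits (degrees/s): [127.2, 127.2, 172.46, 172.46, 180, 180, 180].

### API

Orientations are given as a 3x3 rotation matrix whose columns are the frame's x, y, z axes.
In Python, from rig import ctrl gives the robot as it stands.
- The arm moves only by the tool send_rows, never from a script. Its argument "series" is a list of rows, each a list of 2 entries, a list of its own where there are three numbers: the shift along the tool's x, y, z scaled (see below), then the turn about the tool's z scaled (see below). A call has exactly 5 rows; each row shifts and turns the commanded pose from where the row before left it, along the tool's axes as they then stand; what a row does not reach is not made up. The controller multiplies each number of a shift by 0.025 m and each number of a turn by 0.08 rad. A row lasts 1/12 s, in which the tool goes at most 41.7 mm and 7.16 degrees, less where a joint would pass 70% of its speed; a pose out of reach is approached as far as the arm can. A call with a number of a shift or a turn outside -1 to 1 is refused whole. A call with a gripper value outside its range is refused whole. "jaw" is the closure, from -1 (fully open) to 1 (shut), set as the call begins (left out, the last holds). The fingers move at their own pace and stop on an object; the grip force is fixed at half the most. Time passes only in rows, so rows that do not move let the fingers close, or fill a call up. It gives the time, the measured TCP pose, the force and the opening at its end, in the units of the state.
- ctrl.state(): the state, without advancing time (a new reading comes with each control period).
- ctrl.grab_frame(name): name is "scene" or "top" or "wrist"; returns the picture (400x640x3 uint8, blue, green, red); there is no depth.
- ctrl.camera_model(name): a dict with "intrinsics" (3x3 intrinsics, pixels), "T" (4x4, takes a point from camera to world coordinates). Camera axes: x right, y down, z forward; pixel columns grow to the right and rows downward; lengths in m; the calibration is good to about 2 mm. The wrist camera is an equidistant fisheye: a pixel r from the principal point sees the ray r / f radians off the axis. A picture is of the moment at which its call begins: read the wrist's pose just before it. camera_model takes no time and is no camera call; for the wrist camera it gives the pose at the moment of the call.
- ctrl.hand_in(): hands the job in, once; it reports no verdict.
The state is a dict: "time_s": time; "q": joint angles; "qvel": joint speeds; "tau": joint torques, N m; "position": TCP position; "tool_rot": TCP orientation; "contact_force": force on the tool from outside, world axes, zero at the start; "torque": the same for the moment, N m; "width": opening from 0.0 (shut) to 1.0 (fully open).
Only numpy, scipy, OpenCV 4.12 (cv2) and the standard library are available. Lean on these libraries where they do the work, as an engineer would, in place of code of your own. Each camera call takes 0.05 s, during which the arm holds its last target.

### The job

The two-layer serving board has just been glued. Slide its wide end into the mouth of the screw clamp, squarely and centred, until it stops against the clamp's post, and let go of it; then wind the crank handle clockwise until the pad meets the board and snug it about a quarter turn further, no harder, and let go. Leave the other kitchen things where they are.

Things in the scene. Friction and masses are not known exactly. Their poses are not given: they have to be found in the camera images.
- clamp: Grey screw clamp bolted to the slab. Origin on the slab top, on the upright screw axis; x level from screw axis to post, z up. Mouth open to -x and both sides. Post 60 mm wide (y), 112 high, x = +50 to +100 mm, on an 8 mm high, 100 mm wide foot no longer than itself. Arm 40 mm wide, 82 to 112 mm high, from the post to x = -18 mm; the screw and its pad hang from it, the crank is on top.
- stop (a point): Fixed point of the clamp: middle of the post's flat front face (60 mm wide), 10 mm above the slab, 50 mm from the screw axis; axes as the clamp. The board's front edge must come against it.
- mouth (a point): Fixed point of the clamp on the screw axis, 20 mm above the slab, where the board's top will be. Above it hangs the round pad (36 mm across, black rubber face). At the start the pad's face is 3 to 19 mm above this point: how far its brass stem sticks out differs each time and is not measured. So first touch comes after 1 to 6.4 rad of crank.
- crank_axis (a point): Fixed point of the clamp on the screw axis, 184 mm above the slab. The crank turns about it. Clockwise from above lowers crank, screw and pad by 3 mm per radian; it stays where left. Free, it takes 0.3 N m (5.5 N at the knob). After touch the pad's sprung cushion adds 36 N per radian and the crank 0.1 N m (2 N at the knob) per radian. A quarter turn is 57 N; 30 to 80 N is snug, over 100 N spoils it.
- knob_mid (a point): Mid-height of the crank's upright dark wooden knob: 22 mm thick, 44 mm high, spins freely on its pin (its orientation means nothing), 55 mm off the screw axis, at the start 182 to 186 mm above the slab and within 0.6 rad of the clamp's -x direction. The 14 mm wide crank arm lies 3 mm under the knob's foot; the hub on the axis, 28 mm across, ends 18 mm below this point.
- board_neck (a point): Middle of the neck of the wooden serving board, half-way up, 10 mm above the slab; x axis along the board to its wide end, z up. Neck 28 mm wide, 20 mm thick; it runs 60 mm ahead of this point to the wide end and 40 mm behind it. Board: pale layer over dark layer, 20 mm thick, 0.16 to 0.31 kg, flat on the slab. Home: this point at x = -130 mm, y = 0 of the clamp, x axes in line.
- board_front (a point): Middle of the straight front edge of the board's wide end (120 mm long, 110 mm wide), half-way up; axes as board_neck, 180 mm ahead of it. Home: against point stop.
- board: The same serving board; origin under the centre of the wide end, x axis towards the front edge.
- cooker_lid: Bystander: aluminium pressure cooker lid, 220 mm across, with black handle. Origin under its centre.
- colander: Bystander: red plastic colander, 180 mm across, 80 mm high. Origin under its centre.
- tumbler0: Bystander: glass tumbler, 68 mm across, 110 mm high. Origin under its centre.
- tumbler1: Bystander: glass tumbler, 68 mm across, 110 mm high. Origin under its centre.
- tumbler2: Bystander: glass tumbler, 68 mm across, 110 mm high. Origin under its centre.
- food_box: Bystander: round plastic food box with clipped lid, 130 mm across, 62 mm high. Origin under its centre.
- spoon: Bystander: wooden spoon lying on the slab near the robot.

How it is judged:
By the outcome, as a careful person would: the job done as asked, in the order asked, and still so for the second after the job is handed in, with the robot touching nothing.
It also fails if it takes over 72 s, if anything falls off the work surface, if the arm or the gripper's body presses on something with over 40 N, if the wrist force passes 120 N, or if a joint passes its speed limit or range.

## Working session

There is one attempt and no reset: what is moved stays moved. The work goes in short steps, Python scripts to look and compute and a tool call to move; the robot and the scene stay as the last step left them, time stands still between calls to the robot, and variables do not carry over. Pictures are saved under pics/ and viewed, and the job is handed in when it is done.

Besides the shell and the picture viewer there is one more tool, called after "Call:" in YAML: its name, and indented under it one key for each argument. send_rows: Moves the arm, as the interface text tells. Its arguments: {"type":"object","properties":{"series":{"type":"array"},"jaw":{"type":"number"}},"required":["series"]}

```bash
ls; mkdir -p pics; python3 - <<'E'
from rig import ctrl
import cv2
s=ctrl.state();print(s['time_s'],s['position'],s['tool_rot'],s['width'],s['contact_force'],ctrl.tip_extent)
for n in ['scene','top','wrist']:
    m=ctrl.camera_model(n);print(n,m)
    cv2.imwrite(f'pics/{n}0.png',ctrl.grab_frame(n))
E
```

```text
pics
0.0 [ 0.23501739 -0.63233959  0.2524608 ] [[ 9.37346088e-01  3.48399097e-01 -6.16810455e-04]
 [ 3.48399637e-01 -9.37344930e-01  1.47503847e-03]
 [-6.42620802e-05 -1.59751808e-03 -9.99998722e-01]] 0.9964449384449111 [ 0.03408084 -0.11324792 -0.00621242] 0.022
scene {'intrinsics': array([[450.92898001,   0.        , 325.7313992 ],
       [  0.        , 450.92898001, 204.3093935 ],
       [  0.        ,   0.        ,   1.        ]]), 'T': array([[ 0.86422955,  0.37139988, -0.33936618,  0.90602849],
       [ 0.5030512 , -0.62876794,  0.59295057, -0.64723236],
       [ 0.0068392 , -0.68316397, -0.73023299,  0.93558691],
       [ 0.        ,  0.        ,  0.        ,  1.        ]])}
top {'intrinsics': array([[496.67472899,   0.        , 322.18312182],
       [  0.        , 496.67472899, 196.49359055],
       [  0.        ,   0.        ,   1.        ]]), 'T': array([[ 2.25072504e-02, -9.83460626e-01,  1.79718172e-01,
         3.34316634e-01],
       [-9.99742265e-01, -2.26747258e-02,  1.12258829e-03,
         7.58902851e-03],
       [ 2.97103889e-03, -1.79697119e-01, -9.83717499e-01,
         1.23018092e+00],
       [ 0.00000000e+00,  0.00000000e+00,  0.00000000e+00,
         1.00000000e+00]])}
wrist {'intrinsics': array([[309.70691629,   0.        , 320.13221398],
       [  0.        , 309.70691629, 196.84865501],
       [  0.        ,   0.        ,   1.        ]]), 'T': array([[ 0.34785309, -0.90312588, -0.25171784,  0.29909778],
       [-0.93754723, -0.33561024, -0.09149295, -0.60818674],
       [-0.00184944,  0.26782347, -0.96346623,  0.37219302],
       [ 0.        ,  0.        ,  0.        ,  1.        ]])}
```

View pics/scene0.png

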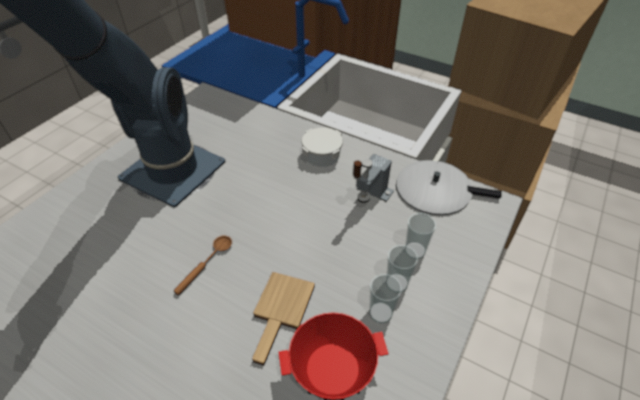

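View pics/top0.png

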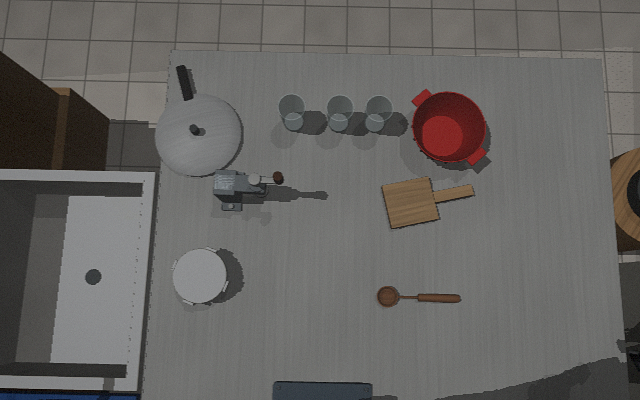

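View pics/wrist0.png

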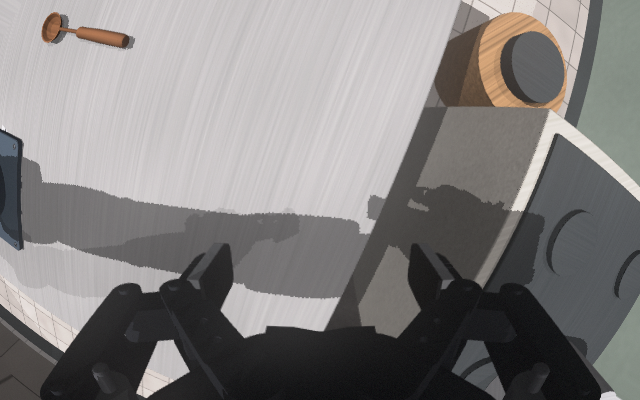

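The scene camera shows the board around px (283,300) with its neck towards the viewer, and the clamp at (375,178). In the top view the board is at (410,203), its neck points right, and the clamp is at (235,185) with its mouth facing right. Next I'll enlarge both.

```bash
cat > h.py <<'E'
import numpy as np, cv2
from rig import ctrl
def ray(name,uv,m=None):
    m=m or ctrl.camera_model(name);K=m['intrinsics'];T=np.array(m['T'])
    x=(uv[0]-K[0,2])/K[0,0];y=(uv[1]-K[1,2])/K[1,1]
    if name=='wrist':
        r=np.hypot(x,y);d=np.array([np.sin(r)*x/r,np.sin(r)*y/r,np.cos(r)])
    else: d=np.array([x,y,1.]);d/=np.linalg.norm(d)
    return T[:3,3],T[:3,:3]@d
def onz(name,uv,z,m=None):
    o,d=ray(name,uv,m);return o+d*(z-o[2])/d[2]
def proj(name,P,m=None):
    m=m or ctrl.camera_model(name);K=m['intrinsics'];T=np.array(m['T'])
    p=T[:3,:3].T@(np.asarray(P,float)-T[:3,3])
    if name=='wrist':
        t=np.arctan2(np.hypot(p[0],p[1]),p[2]);n=np.hypot(p[0],p[1]);q=p[:2]/n*t
    else:q=p[:2]/p[2]
    return np.array([K[0,0]*q[0]+K[0,2],K[1,1]*q[1]+K[1,2]])
def tri(rs):
    A=np.zeros((3,3));b=np.zeros(3)
    for o,d in rs:
        M=np.eye(3)-np.outer(d,d);A+=M;b+=M@o
    return np.linalg.solve(A,b)
E
python3 - <<'E'
import cv2
t=cv2.imread('pics/top0.png');s=cv2.imread('pics/scene0.png')
a=cv2.resize(t[150:240,200:340],None,fx=5,fy=5,interpolation=cv2.INTER_CUBIC)
b=cv2.resize(s[140:220,330:450],None,fx=6,fy=6,interpolation=cv2.INTER_CUBIC)
c=cv2.resize(t[160:245,370:490],None,fx=6,fy=6,interpolation=cv2.INTER_CUBIC)
for n,i in zip('abc',(a,b,c)):cv2.imwrite(f'pics/z{n}.png',i)
E
```

```text
(no output)
```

View pics/za.png

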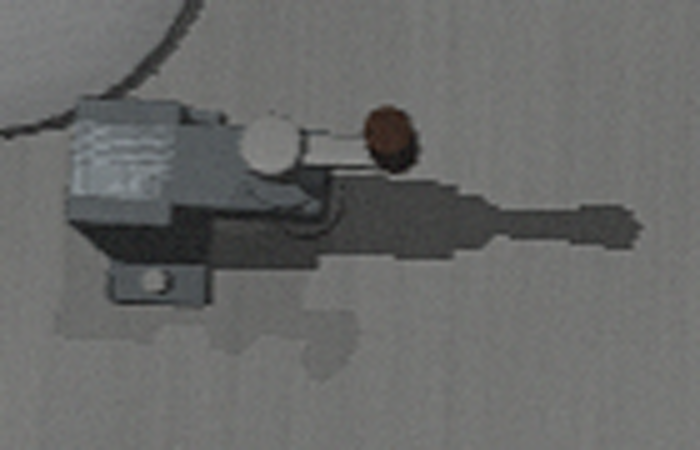

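View pics/zb.png

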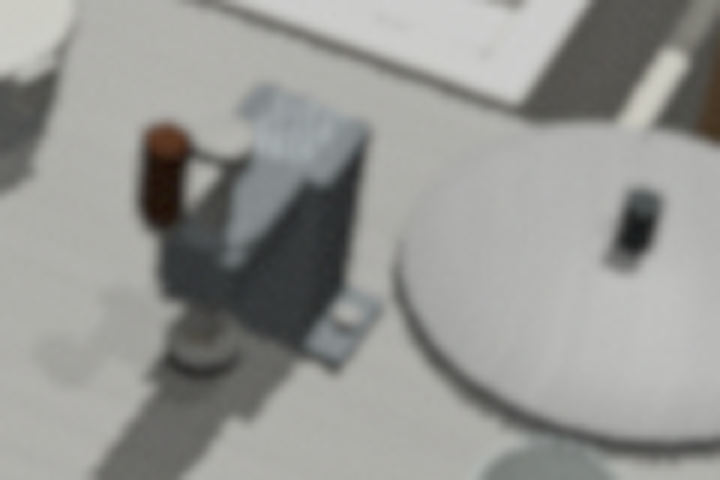

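View pics/zc.png

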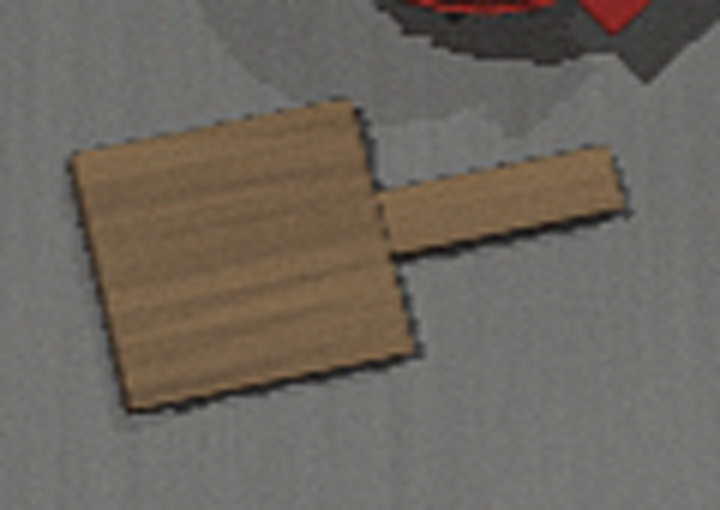

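In the top zoom the board's wide-end corners are clear at zoom px (75,157), (352,100), (415,353) and (128,410). The hub is at zoom (273,143) and the knob at (390,133). The scene zoom shows the knob top at (166,138), the hub at (225,140) and the pad at (203,352). Now I'll convert these to metres.

```bash
python3 - <<'E'
from h import *
np.set_printoptions(precision=4,suppress=True)
t=cv2.imread('pics/top0.png')
hsv=cv2.cvtColor(t,cv2.COLOR_BGR2HSV)
m=((hsv[...,0]>5)&(hsv[...,0]<25)&(hsv[...,1]>70)&(hsv[...,2]>80)).astype('u1')*255
m[:,:370]=0;m[:,490:]=0;m[:160]=0;m[245:]=0
c=max(cv2.findContours(m,cv2.RETR_EXTERNAL,cv2.CHAIN_APPROX_NONE)[0],key=cv2.contourArea)
P=np.array([onz('top',p,0.02)[:2] for p in c[:,0].astype(float)])
ap=cv2.approxPolyDP(c,3,True)[:,0]
for a in ap: print(a,onz('top',a.astype(float),0.02))
Z=lambda u,v,f,x,y:((u+.5)/f-.5+x,(v+.5)/f-.5+y)
zt=lambda u,v:Z(u,v,5,200,150); zs=lambda u,v:Z(u,v,6,330,140)
zc=lambda u,v:Z(u,v,6,370,160)
print('board corners')
for q in [(75,157),(352,100),(415,353),(128,410),(608,147),(628,210),(378,190),(390,257)]: print(q,onz('top',zc(*q),.02))
print('hub top',onz('top',zt(273,143),.166),onz('scene',zs(225,132),.166))
print('knob top',onz('top',zt(390,130),.206), onz('scene',zs(166,138),.206))
print('tri hub',tri([ray('top',zt(273,143)),ray('scene',zs(225,132))]),'knob',tri([ray('top',zt(390,130)),ray('scene',zs(166,138))]))
for q in [(80,97),(68,222),(180,100),(172,222),(325,220)]: print('post top',q,onz('top',zt(*q),.112))
for q in [(108,302),(208,305)]: print('foot',q,onz('top',zt(*q),.008))
print('pad',onz('scene',zs(203,365),.03))
E
```

```text
[471 185] [ 0.593  -0.3608  0.02  ]
[432 192] [ 0.573  -0.2633  0.02  ]
[428 177] [ 0.611 -0.254  0.02 ]
[382 186] [ 0.5854 -0.1392  0.02  ]
[392 227] [ 0.4834 -0.1638  0.02  ]
[438 218] [ 0.5082 -0.277   0.02  ]
[434 202] [ 0.5479 -0.2679  0.02  ]
[473 194] [ 0.5703 -0.365   0.02  ]
board corners
(75, 157) [ 0.586  -0.1394  0.02  ]
(352, 100) [ 0.6129 -0.2547  0.02  ]
(415, 353) [ 0.5072 -0.2788  0.02  ]
(128, 410) [ 0.4811 -0.1611  0.02  ]
(608, 147) [ 0.5954 -0.3606  0.02  ]
(628, 210) [ 0.5689 -0.3681  0.02  ]
(378, 190) [ 0.575  -0.2648  0.02  ]
(390, 257) [ 0.5469 -0.2693  0.02  ]
hub top [0.5661 0.1587 0.166 ] [0.5642 0.1615 0.166 ]
knob top [0.5641 0.1039 0.206 ] [0.5631 0.104  0.206 ]
tri hub [0.5655 0.1583 0.1689] knob [0.5636 0.1036 0.2067]
post top (80, 97) [0.5975 0.2565 0.112 ]
post top (68, 222) [0.5387 0.2584 0.112 ]
post top (180, 100) [0.5971 0.2103 0.112 ]
post top (172, 222) [0.5397 0.2108 0.112 ]
post top (325, 220) [0.5423 0.1409 0.112 ]
foot (108, 302) [0.5177 0.2594 0.008 ]
foot (208, 305) [0.5173 0.2096 0.008 ]
pad [0.5678 0.1541 0.03  ]
```

```bash
python3 - <<'E'
from h import *
np.set_printoptions(precision=4,suppress=True)
t=cv2.imread('pics/top0.png');hsv=cv2.cvtColor(t,cv2.COLOR_BGR2HSV)
m=(((hsv[...,0]<6)|(hsv[...,0]>174))&(hsv[...,1]>120)&(hsv[...,2]>60)).astype('u1')*255
m[:,:400]=0;m[:,495:]=0
c=max(cv2.findContours(m,cv2.RETR_EXTERNAL,cv2.CHAIN_APPROX_NONE)[0],key=cv2.contourArea)[:,0].astype(float)
P=np.array([onz('top',p,.075)[:2] for p in c])
print('colander xmin,ymin.. z=.075',P.min(0),P.max(0))
n=np.array([.5733,-.3253])
d=np.hypot(*(P-n).T);i=np.argsort(d)[:3];print(P[i],d[i])
u=np.array([-.2216,.975]);
rel=P-n;print('along',(rel@u)[i],'across',(rel@np.array([u[1],-u[0]]))[i])
for tgt in (-20,0,20,40): 
    k=abs(rel@u-tgt/1000)<.01; print(tgt,'min across',(rel@np.array([u[1],-u[0]]))[k].min())
cv2.imwrite('pics/col.png',cv2.resize(t[80:215,370:500],None,fx=4,fy=4))
E
```

```text
colander xmin,ymin.. z=.075 [ 0.6302 -0.3829] [ 0.8204 -0.2052]
[[ 0.6302 -0.3456]
 [ 0.6303 -0.348 ]
 [ 0.6326 -0.3433]] [0.0604 0.0613 0.062 ]
along [-0.0324 -0.0347 -0.0307] across [0.051  0.0505 0.0539]
-20 min across 0.05671765142273448
0 min across 0.06627316332707368
20 min across 0.06769475316887778
40 min across 0.07390713678859037
```

View pics/col.png

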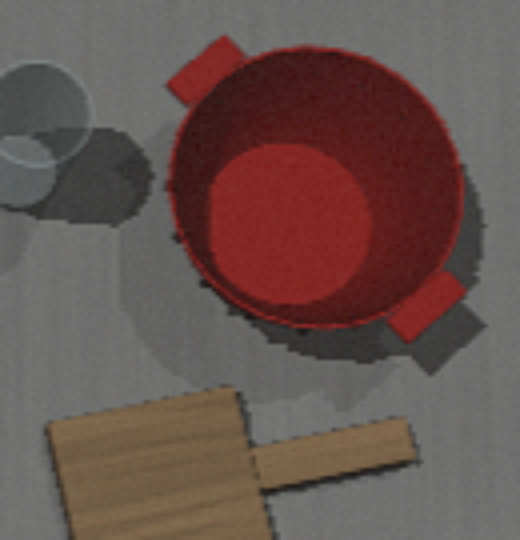

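The numbers agree:
- **Board:** the wide end measures about 120 x 108 mm and the neck tail lands where it should. The neck is at (0.573, -0.325) with its axis at 102.8°.
- **Clamp:** the screw axis is at about (0.566, 0.160), and the post front is at y ≈ 0.2105, 50 mm away as given.
- **Colander:** its handle is 51 mm to the side of the neck's tail, so I'll approach with the jaws half closed.

I'll move above the neck first.

Call:
send_rows:
  series:
    - [[1,-0.4,0],0]
    - [[1,-0.4,0],0]
    - [[1,-0.4,0],0]
    - [[1,-0.4,0],0]
    - [[1,-0.4,0],0]
  jaw: 0

```text
time_s: 0.57
position: [0.3356, -0.5413, 0.253]
tool_rot: [[0.937, 0.348, -0.0], [0.348, -0.937, 0.0], [-0.0, -0.001, -1.0]]
contact_force: [-0.0, -0.5, -0.7]
width: 0.505
```

Call:
send_rows:
  series:
    - [[1,-0.4,0],0.5]
    - [[1,-0.4,0],0]
    - [[1,-0.4,0],0]
    - [[1,-0.4,0],0]
    - [[1,-0.4,0],0]

```text
time_s: 0.98
position: [0.4383, -0.4541, 0.2531]
tool_rot: [[0.951, 0.311, -0.0], [0.311, -0.951, 0.0], [-0.0, -0.0, -1.0]]
contact_force: [0.7, -0.2, 0.6]
width: 0.498
```

```bash
python3 - <<'E'
from h import *
np.set_printoptions(precision=4,suppress=True)
s=ctrl.state();print(s['time_s'],s['q'],s['width']);print(s['position']);print(s['tool_rot'])
E
```

```text
0.9833 [ 41.2195  29.1556   0.8663  89.4916  -0.4802  61.3838 -29.6989] 0.49825893072502436
[ 0.4383 -0.4541  0.2531]
[[ 0.9505  0.3106 -0.0004]
 [ 0.3106 -0.9505  0.0003]
 [-0.0002 -0.0004 -1.    ]]
```

The last joint goes down as yaw goes down, so facing the camera away from the clamp would run past its range at the clamp (about -187°). I'll grip with tool x along the board instead. For the last stretch I'll regrip near the neck's tail to keep the camera clear of the crank.

Call:
send_rows:
  series:
    - [[1,-0.53,0],0]
    - [[1,-0.53,0],0]
    - [[1,-0.53,0],0]
    - [[1,-0.53,0],0]
    - [[1,-0.53,0],0]

```text
time_s: 1.4
position: [0.5364, -0.3522, 0.253]
tool_rot: [[0.951, 0.311, -0.0], [0.311, -0.951, 0.0], [-0.0, -0.0, -1.0]]
contact_force: [0.8, 0.4, -0.1]
width: 0.499
```

Call:
send_rows:
  series:
    - [[0.88,-0.49,0],0]
    - [[0.88,-0.49,0],0]
    - [[0,0,0],-1]
    - [[0,0,0],-1]
    - [[0,0,0],-1]

```text
time_s: 1.82
position: [0.5702, -0.3156, 0.2528]
tool_rot: [[0.847, 0.532, -0.001], [0.532, -0.847, 0.0], [-0.001, -0.001, -1.0]]
contact_force: [-0.0, -0.0, 0.9]
width: 0.499
```

Call:
send_rows:
  series:
    - [[0,0,0.3],-1]
    - [[0,0,0.3],-1]
    - [[0,0,0.3],-1]
    - [[0,0,0.3],-1]
    - [[0,0,0.3],-1]

```text
time_s: 2.23
position: [0.5698, -0.3163, 0.2151]
tool_rot: [[0.574, 0.819, -0.0], [0.819, -0.574, 0.0], [-0.0, -0.001, -1.0]]
contact_force: [-0.4, 0.1, 0.5]
width: 0.5
```

Call:
send_rows:
  series:
    - [[0,0,0.3],-1]
    - [[0,0,0.3],-1]
    - [[0,0,0.3],-1]
    - [[0,0,0.3],-1]
    - [[0,0,0.3],-1]

```text
time_s: 2.65
position: [0.5698, -0.3164, 0.1777]
tool_rot: [[0.21, 0.978, -0.0], [0.978, -0.21, 0.0], [0.0, -0.001, -1.0]]
contact_force: [-0.4, -0.1, 0.4]
width: 0.497
```

Call:
send_rows:
  series:
    - [[0,0,0.2],-1]
    - [[0,0,0.2],-1]
    - [[0,0,0.2],-1]
    - [[0,0,0.2],-1]
    - [[0,0,0.2],-1]

```text
time_s: 3.07
position: [0.5697, -0.3164, 0.1527]
tool_rot: [[-0.188, 0.982, -0.001], [0.982, 0.188, 0.0], [0.0, -0.0, -1.0]]
contact_force: [-0.1, -0.1, 0.2]
width: 0.499
```

```bash
python3 - <<'E'
from h import *
np.set_printoptions(precision=4,suppress=True)
s=ctrl.state();print(s['time_s'],s['q'],s['width']);print(s['position']);R=s['tool_rot'];print(np.degrees(np.arctan2(R[1][0],R[0][0])))
cv2.imwrite('pics/w1.png',ctrl.grab_frame('wrist'));cv2.imwrite('pics/s1.png',ctrl.grab_frame('scene'))
E
```

```text
3.0667 [ 37.74    37.3744 -21.4846  92.5282  16.1135  53.2077  21.3658] 0.49872060566630744
[ 0.5697 -0.3164  0.1527]
100.81826836775622
```

View pics/w1.png

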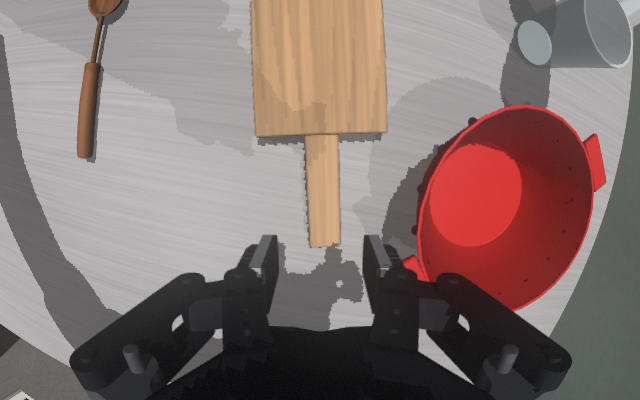

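View pics/s1.png

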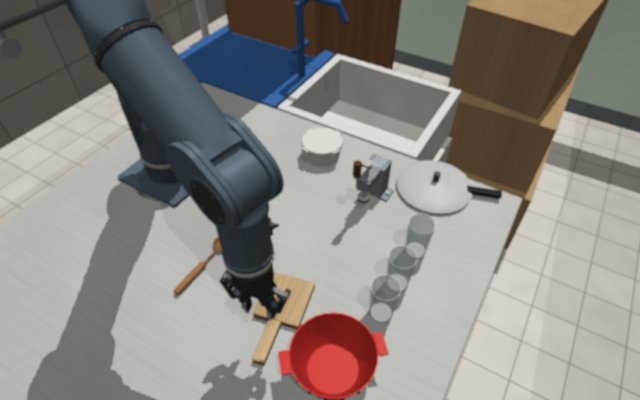

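In the wrist view the neck runs from (322,135) to (324,245), between the pads. The colander handle is near (410,265), close to the right finger's linkage, so I'll estimate how far that linkage sticks out.

```bash
python3 - <<'E'
from h import *
np.set_printoptions(precision=4,suppress=True)
s=ctrl.state();R=np.array(s['tool_rot']);p=np.array(s['position'])
for uv in [(570,362),(75,362),(545,385),(205,275),(440,275),(272,238),(370,238),(405,262),(418,280)]:
    o,d=ray('wrist',uv);o=R.T@(o-p);d=R.T@d
    out=[]
    for x in (-.012,0,.012): t=(x-o[0])/d[0];out.append(o+d*t)
    print(uv,*out)
print('cam in tool',o)
# neck points in world from wrist (z=.02)
for uv in [(306,136),(336,136),(309,246),(340,246),(256,134),(387,131)]: print(uv,onz('wrist',uv,.02))
for uv in [(404,262),(418,280)]: print('handle',uv,onz('wrist',uv,.075))
E
```

```text
(570, 362) [-0.012   0.0942 -0.0616] [ 0.      0.0802 -0.0703] [ 0.012   0.0663 -0.0789]
(75, 362) [-0.012  -0.0911 -0.0607] [ 0.     -0.0774 -0.0695] [ 0.012  -0.0637 -0.0783]
(545, 385) [-0.012   0.0766 -0.0679] [ 0.      0.0652 -0.0756] [ 0.012   0.0539 -0.0834]
(205, 275) [-0.012  -0.0601  0.016 ] [ 0.     -0.0511 -0.0043] [ 0.012  -0.042  -0.0245]
(440, 275) [-0.012   0.0639  0.0155] [ 0.      0.0544 -0.0046] [ 0.012   0.045  -0.0248]
(272, 238) [-0.012  -0.0313  0.0681] [ 0.     -0.0266  0.0401] [ 0.012  -0.0218  0.012 ]
(370, 238) [-0.012   0.0336  0.068 ] [0.     0.0287 0.0399] [0.012  0.0238 0.0119]
(405, 262) [-0.012   0.0485  0.0323] [0.     0.0414 0.0096] [ 0.012   0.0342 -0.0131]
(418, 280) [-0.012   0.0503  0.0119] [ 0.      0.0429 -0.0077] [ 0.012   0.0355 -0.0274]
cam in tool [ 0.0684  0.0006 -0.1197]
(306, 136) [ 0.5491 -0.2694  0.02  ]
(336, 136) [ 0.573  -0.2649  0.02  ]
(309, 246) [ 0.5684 -0.364   0.02  ]
(340, 246) [ 0.5956 -0.359   0.02  ]
(256, 134) [ 0.5081 -0.2747  0.02  ]
(387, 131) [ 0.6134 -0.2523  0.02  ]
handle (404, 262) [ 0.6364 -0.3398  0.075 ]
handle (418, 280) [ 0.6522 -0.3533  0.075 ]
```

Call:
send_rows:
  series:
    - [[0,0.07,0.9],-0.4]
    - [[0,0,0.9],0]
    - [[0,0,0.9],0]
    - [[0,0,0.9],0]
    - [[0,0,0.8],0]

```text
time_s: 3.58
position: [0.5714, -0.3161, 0.0422]
tool_rot: [[-0.212, 0.977, -0.0], [0.977, 0.212, -0.0], [0.0, -0.0, -1.0]]
contact_force: [0.9, -0.1, -0.8]
width: 0.498
```

Call:
send_rows:
  series:
    - [[0,0,0.3],0]
    - [[0,0,0.3],0]
    - [[0,0,0],0]
    - [[0,0,0],0]
    - [[0,0,0],0]

```text
time_s: 4.0
position: [0.5724, -0.3164, 0.0295]
tool_rot: [[-0.215, 0.977, 0.002], [0.977, 0.215, -0.001], [-0.001, 0.001, -1.0]]
contact_force: [0.3, -0.5, -0.7]
width: 0.5
```

Call:
send_rows:
  series:
    - [[0,0,0],0]
    - [[0,0,0],0]
    - [[0,0,0],0]
    - [[0,0,0],0]
    - [[0,0,0],0]
  jaw: 1

```text
time_s: 4.42
position: [0.5724, -0.3164, 0.0298]
tool_rot: [[-0.215, 0.977, 0.002], [0.977, 0.215, -0.001], [-0.001, 0.002, -1.0]]
contact_force: [-0.6, 0.2, 5.5]
width: 0.307
```

```bash
python3 - <<'E'
from h import *
np.set_printoptions(precision=4,suppress=True)
s=ctrl.state();print(s['time_s'],s['q'],s['width']);print(s['position']);R=s['tool_rot'];print(np.degrees(np.arctan2(R[1][0],R[0][0])))
cv2.imwrite('pics/w2.png',ctrl.grab_frame('wrist'))
E
```

```text
4.4167 [ 35.8537  45.9038 -18.6153  97.422   20.9164  39.9968  18.7963] 0.30670373934733897
[ 0.5724 -0.3164  0.0298]
102.42444716562555
```

View pics/w2.png

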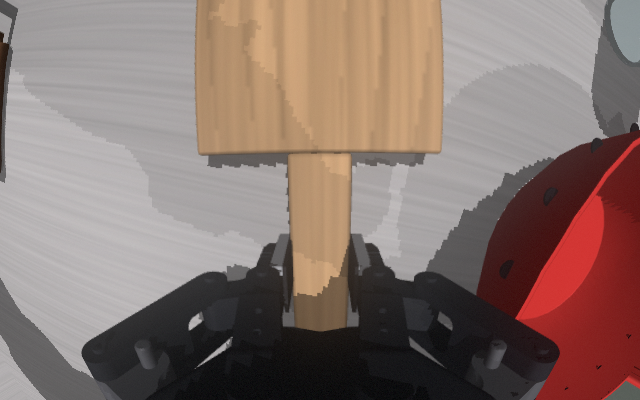

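The grip is good: the jaw reads 26 mm on the neck, which is centred at (320,240) in the wrist view. Now I'll slide the board clear of the colander and line it up with the clamp.

Call:
send_rows:
  series:
    - [[0.3,0.06,0],0]
    - [[0.66,0.13,0],0]
    - [[0.66,0.13,0],0]
    - [[0.66,0.13,0],0]
    - [[0.66,0.13,0],0]

```text
time_s: 4.88
position: [0.5708, -0.2422, 0.0297]
tool_rot: [[-0.214, 0.977, 0.003], [0.977, 0.214, -0.002], [-0.003, 0.002, -1.0]]
contact_force: [0.0, -3.6, 4.4]
width: 0.31
```

Call:
send_rows:
  series:
    - [[0.66,0.13,0],0]
    - [[0.66,0.13,0],0]
    - [[0.66,0.13,0],0]
    - [[0.66,0.13,0],0]
    - [[0.66,0.13,0],0]

```text
time_s: 5.3
position: [0.569, -0.158, 0.0297]
tool_rot: [[-0.214, 0.977, 0.003], [0.977, 0.214, -0.002], [-0.003, 0.002, -1.0]]
contact_force: [0.2, -4.3, 6.4]
width: 0.311
```

Call:
send_rows:
  series:
    - [[0.7,0.04,0],0.6]
    - [[0.7,0.04,0],0.6]
    - [[0.7,0.04,0],0.6]
    - [[0.7,0.04,0],0.6]
    - [[0.5,0.04,0],0.5]

```text
time_s: 5.72
position: [0.5632, -0.0746, 0.0297]
tool_rot: [[0.018, 1.0, 0.002], [1.0, -0.018, -0.001], [-0.001, 0.002, -1.0]]
contact_force: [-1.5, -3.5, 7.6]
width: 0.307
```

```bash
python3 - <<'E'
from h import *
np.set_printoptions(precision=4,suppress=True)
s=ctrl.state();print(s['time_s'],s['q'],s['width']);print(s['position'],s['contact_force']);R=s['tool_rot'];print(np.degrees(np.arctan2(R[1][0],R[0][0])))
for n in ('wrist','scene','top'):cv2.imwrite(f'pics/{n}3.png',ctrl.grab_frame(n))
E
```

```text
5.7167 [ 10.1147  40.5731 -11.3755 111.1467  15.1846  29.5933 -12.8432] 0.30715096068166026
[ 0.5632 -0.0746  0.0297] [-1.4688 -3.4885  7.6089]
88.99491259476893
```

View pics/wrist3.png

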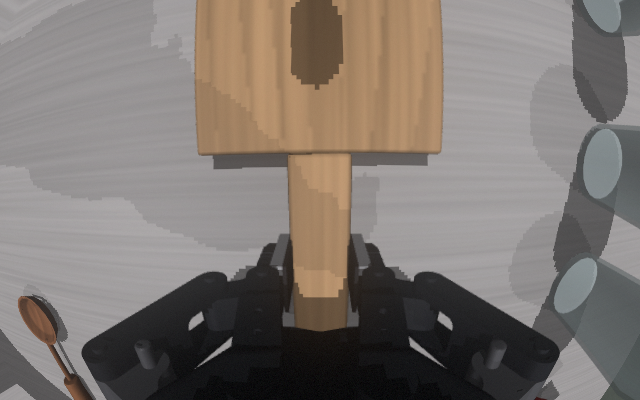

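View pics/scene3.png

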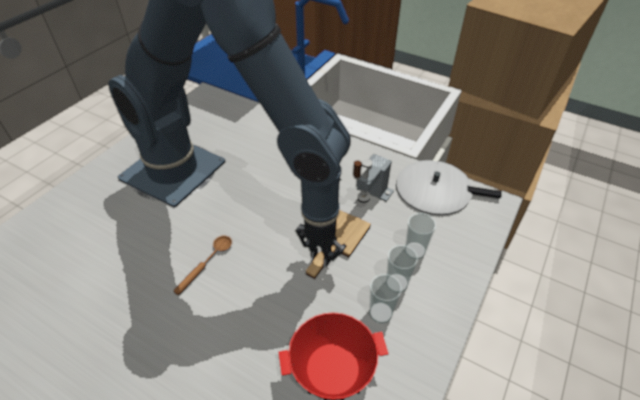

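View pics/top3.png

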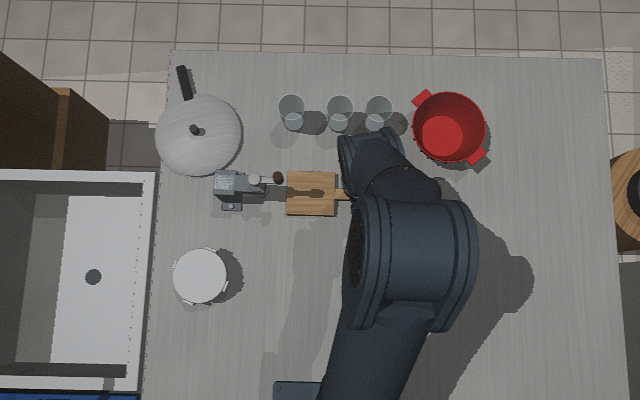

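The board is gripped squarely. In the top view its wide end spans columns 286-336 and rows 171-215, just right of the crank knob at (278,177). I'll zoom in to check alignment.

```bash
python3 - <<'E'
from h import *
np.set_printoptions(precision=4,suppress=True)
t=cv2.imread('pics/top3.png')
cv2.imwrite('pics/z3.png',cv2.resize(t[155:235,205:345],None,fx=5,fy=5,interpolation=cv2.INTER_CUBIC))
s=cv2.imread('pics/scene3.png')
cv2.imwrite('pics/z3s.png',cv2.resize(s[140:280,290:430],None,fx=4,fy=4,interpolation=cv2.INTER_CUBIC))
E
```

```text
(no output)
```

View pics/z3.png

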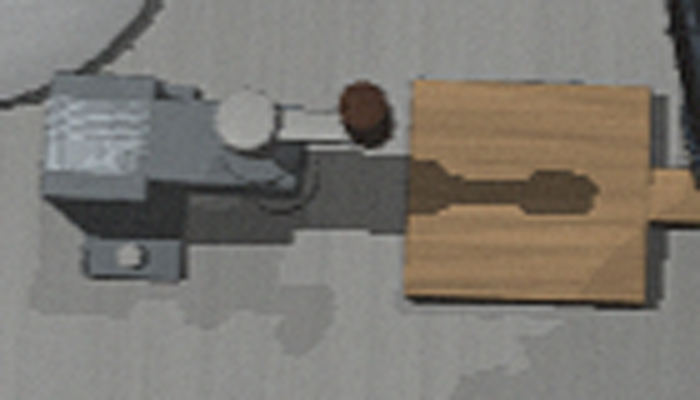

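View pics/z3s.png

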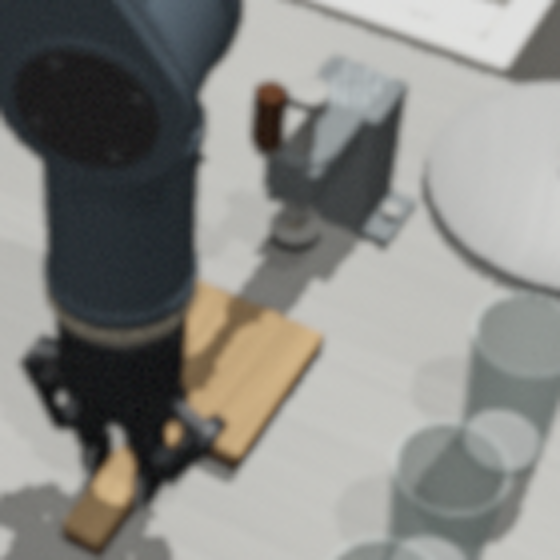

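Call:
send_rows:
  series:
    - [[0,0,0],0]
    - [[0,0,0],0]
    - [[0,0,0],0]
    - [[0,0,-0.3],0]
    - [[0,0,-0.8],0]
  jaw: 0

```text
time_s: 6.28
position: [0.5611, -0.0751, 0.0544]
tool_rot: [[0.015, 1.0, -0.004], [1.0, -0.015, 0.0], [0.0, -0.004, -1.0]]
contact_force: [0.5, 0.1, -0.0]
width: 0.497
```

Call:
send_rows:
  series:
    - [[-0.3,0,-1],0]
    - [[-0.3,0,-1],0]
    - [[-0.3,0,-1],0]
    - [[-0.3,0,-1],0]
    - [[-0.4,0,-0.8],0]

```text
time_s: 6.7
position: [0.5621, -0.1151, 0.1783]
tool_rot: [[0.015, 1.0, 0.001], [1.0, -0.015, 0.0], [0.0, 0.001, -1.0]]
contact_force: [0.7, -0.1, -0.6]
width: 0.498
```

```bash
python3 - <<'E'
from h import *
np.set_printoptions(precision=4,suppress=True)
s=ctrl.state();print(s['time_s'],s['q'],s['width']);print(s['position'],s['contact_force']);R=s['tool_rot'];print(np.degrees(np.arctan2(R[1][0],R[0][0])))
m=ctrl.camera_model('wrist')
im=ctrl.grab_frame('wrist');cv2.imwrite(f'pics/wrist4.png',im)
import pickle;pickle.dump(m,open('m4.pkl','wb'))
E
```

```text
6.7 [ 17.5412  29.2663 -16.0261 103.2715  10.3201  48.8018  -4.2077] 0.4984758658645419
[ 0.5621 -0.1151  0.1783] [ 0.6683 -0.0626 -0.5845]
89.14644027942663
```

View pics/wrist4.png

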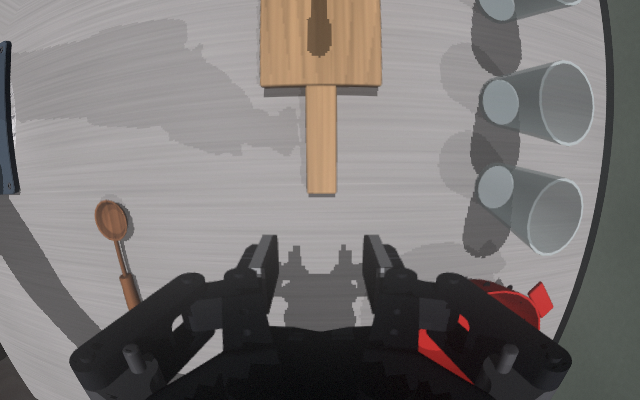

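The wrist camera looks back under the gripper and doesn't see the clamp. A short hop forward and up will let it measure the clamp's line.

Call:
send_rows:
  series:
    - [[0.4,0,-0.8],0]
    - [[0.6,0,-0.9],0]
    - [[0.9,0,-0.9],0]
    - [[0.9,0,-0.6],0]
    - [[0.9,0,0],0]

```text
time_s: 7.17
position: [0.5646, -0.0217, 0.2595]
tool_rot: [[0.016, 1.0, 0.005], [1.0, -0.016, -0.0], [0.0, 0.005, -1.0]]
contact_force: [0.7, -0.1, -0.3]
width: 0.499
```

Call:
send_rows:
  series:
    - [[0.9,0,0],0]
    - [[0.9,0,0],0]
    - [[0.9,0,0],0]
    - [[0.6,0,0],0]
    - [[0,0,0],0]

```text
time_s: 7.58
position: [0.5642, 0.0642, 0.2562]
tool_rot: [[0.01, 1.0, 0.0], [1.0, -0.01, 0.002], [0.002, 0.0, -1.0]]
contact_force: [-0.6, 1.6, -0.3]
width: 0.5
```

```bash
python3 - <<'E'
from h import *
np.set_printoptions(precision=4,suppress=True)
s=ctrl.state();print(s['time_s'],s['q'],s['width']);print(s['position'],s['contact_force']);R=s['tool_rot'];print(np.degrees(np.arctan2(R[1][0],R[0][0])))
m=ctrl.camera_model('wrist')
im=ctrl.grab_frame('wrist');cv2.imwrite(f'pics/wrist5.png',im)
import pickle;pickle.dump(m,open('m5.pkl','wb'))
cv2.imwrite('pics/wrist5z.png',cv2.resize(im[0:200,220:420],None,fx=4,fy=4,interpolation=cv2.INTER_CUBIC)[:600])
E
```

```text
7.5833 [  1.5344  24.3119 -18.6347  98.2818   8.7067  58.8013 -20.6747] 0.49997485574035333
[0.5642 0.0642 0.2562] [-0.5564  1.5617 -0.3144]
89.4043174954655
```

View pics/wrist5.png

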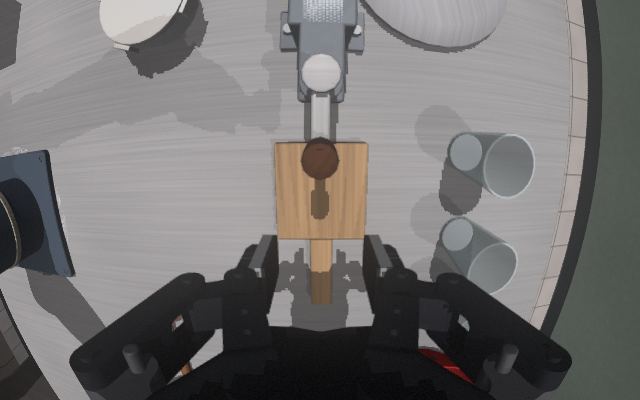

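Excellent view. The hub is at (321,72), the knob at (320,158), the post top at about (289-357, 0-23), and the board front corners are at (275,143) and (368,143). I'll zoom in to read edges.

```bash
python3 - <<'E'
import cv2
im=cv2.imread('pics/wrist5.png')
cv2.imwrite('pics/w5a.png',cv2.resize(im[0:112,260:385],None,fx=5,fy=5,interpolation=cv2.INTER_CUBIC))
cv2.imwrite('pics/w5b.png',cv2.resize(im[100:240,255:390],None,fx=4,fy=4,interpolation=cv2.INTER_CUBIC))
E
```

```text
(no output)
```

View pics/w5a.png

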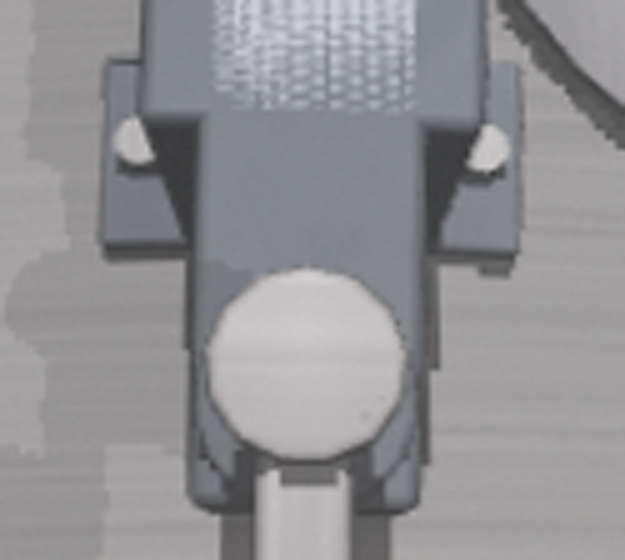

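View pics/w5b.png

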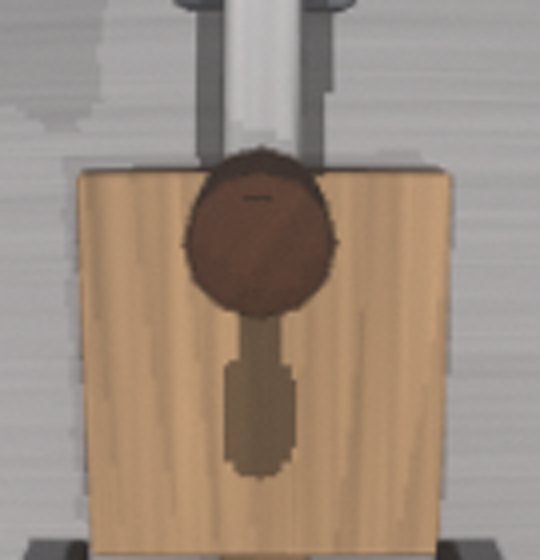

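```bash
python3 - <<'E'
from h import *
import pickle
np.set_printoptions(precision=4,suppress=True)
m=pickle.load(open('m5.pkl','rb'))
A=lambda u,v:((u+.5)/5-.5+260,(v+.5)/5-.5+0)
B=lambda u,v:((u+.5)/4-.5+255,(v+.5)/4-.5+100)
W=lambda uv,z:onz('wrist',uv,z,m)
def yawline(p,q): d=p-q;return np.degrees(np.arctan2(d[1],d[0]))
f1,f2=W(A(103,243),.008),W(A(518,243),.008);print('foot',f1,f2,np.linalg.norm(f1-f2),yawline(f1,f2)-90,(f1+f2)/2)
p1,p2=W(A(142,121),.112),W(A(485,121),.112);print('post',p1,p2,np.linalg.norm(p1-p2),(p1+p2)/2,yawline(p1,p2)-90)
a1,a2=W(A(188,495),.112),W(A(422,495),.112);print('arm tip',a1,a2,np.linalg.norm(a1-a2),(a1+a2)/2)
b1,b2=W(A(200,130),.112),W(A(424,130),.112);print('arm root',b1,b2,(b1+b2)/2)
h=W(A(307,365),.166);print('hub',h)
k=W(B(260,240),.206);print('knob',k)
c=[W(B(*q),.02) for q in [(80,172),(452,174),(436,553),(91,553)]]
print('board',*c);print('front mid',(c[0]+c[1])/2,'back mid',(c[2]+c[3])/2,'yaw',yawline((c[0]+c[1])/2,(c[2]+c[3])/2),yawline(c[0],c[1])-90)
from functools import partial
t=lambda u,v:((u+.5)/5-.5+205,(v+.5)/5-.5+155)
d=[onz('top',t(*q),.02) for q in [(413,82),(651,88),(645,300),(406,297)]]
print('top board',*d,'fm',(d[0]+d[3])/2,'bm',(d[1]+d[2])/2,yawline((d[0]+d[3])/2,(d[1]+d[2])/2))
E
```

```text
foot [0.5193 0.2129 0.008 ] [0.6169 0.212  0.008 ] 0.09762753495196863 89.46718055368808 [0.5681 0.2125 0.008 ]
post [0.539  0.2121 0.112 ] [0.5972 0.2116 0.112 ] 0.058152014569275066 [0.5681 0.2119 0.112 ] 89.52719417013003
arm tip [0.5462 0.1457 0.112 ] [0.5856 0.1452 0.112 ] 0.03935278654763691 [0.5659 0.1455 0.112 ]
arm root [0.5489 0.21   0.112 ] [0.5867 0.2097 0.112 ] [0.5678 0.2099 0.112 ]
hub [0.5663 0.1604 0.166 ]
knob [0.5648 0.107  0.206 ]
board [0.5124 0.1001 0.02  ] [0.62   0.0984 0.02  ] [ 0.6182 -0.0195  0.02  ] [ 0.5101 -0.0183  0.02  ]
front mid [0.5662 0.0992 0.02  ] back mid [ 0.5642 -0.0189  0.02  ] yaw 89.03073570542456 89.08376056775862
top board [0.6182 0.0979 0.02  ] [ 0.6178 -0.0212  0.02  ] [ 0.5108 -0.0201  0.02  ] [0.5096 0.0975 0.02  ] fm [0.5639 0.0977 0.02  ] bm [ 0.5643 -0.0207  0.02  ] 90.21598266788297
```

The wrist view measures the clamp axis at yaw ≈ 89° through (0.566, 0.160), with widths of 98, 58 and 39 mm against 100, 60 and 40. The board is at yaw 89.0° and about 1 mm off the axis. Next is a regrip 8 mm ahead of the neck's tail.

Call:
send_rows:
  series:
    - [[-1,0,0],0]
    - [[-1,0,0],0]
    - [[-1,0,0.6],0]
    - [[-1,0,0.6],0]
    - [[-1,0,0.6],0]

```text
time_s: 8.05
position: [0.5623, -0.0678, 0.2106]
tool_rot: [[0.017, 1.0, 0.0], [1.0, -0.017, -0.001], [-0.001, 0.0, -1.0]]
contact_force: [-0.2, 0.1, 0.4]
width: 0.5
```

Call:
send_rows:
  series:
    - [[-1,0,0.8],0]
    - [[-1,0,0.8],0]
    - [[0,0,0.9],0]
    - [[0,0,0.7],0]
    - [[0,0,0],0]

```text
time_s: 8.47
position: [0.5595, -0.1169, 0.1277]
tool_rot: [[0.018, 1.0, -0.006], [1.0, -0.018, 0.0], [-0.0, -0.006, -1.0]]
contact_force: [0.0, 0.0, 0.3]
width: 0.499
```

```bash
python3 - <<'E'
from h import *
np.set_printoptions(precision=4,suppress=True)
s=ctrl.state();print(s['time_s'],s['q'],s['width']);print(s['position'],s['contact_force']);R=s['tool_rot'];print(np.degrees(np.arctan2(R[1][0],R[0][0])))
m=ctrl.camera_model('wrist')
im=ctrl.grab_frame('wrist');cv2.imwrite(f'pics/wrist6.png',im)
import pickle;pickle.dump(m,open('m6.pkl','wb'))
E
```

```text
8.4667 [ 16.9705  32.8691 -15.0875 106.2188  12.0335  42.7857  -5.7439] 0.49864624082576464
[ 0.5595 -0.1169  0.1277] [0.0339 0.0203 0.3159]
88.98212659854572
```

View pics/wrist6.png

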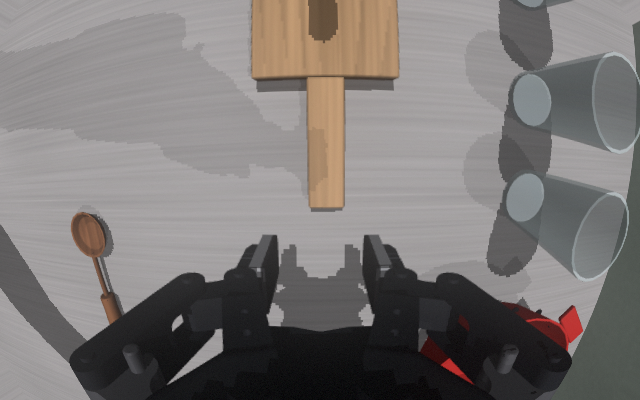

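```bash
python3 - <<'E'
from h import *
import pickle
np.set_printoptions(precision=4,suppress=True)
m=pickle.load(open('m6.pkl','rb'));s=ctrl.state();print(s['position'])
for uv in [(309,207),(344,207),(307,79),(344,78),(252,77),(399,76)]: print(uv,onz('wrist',uv,.02,m))
E
```

```text
[ 0.5605 -0.1162  0.1296]
(309, 207) [ 0.5507 -0.1194  0.02  ]
(344, 207) [ 0.5776 -0.1199  0.02  ]
(307, 79) [ 0.5515 -0.0231  0.02  ]
(344, 78) [ 0.5783 -0.0227  0.02  ]
(252, 77) [ 0.5111 -0.0194  0.02  ]
(399, 76) [ 0.619  -0.0202  0.02  ]
```

Call:
send_rows:
  series:
    - [[0.2,0.14,0.8],0]
    - [[0,0,0.9],0]
    - [[0,0,0.9],0]
    - [[0,0,0.8],0]
    - [[0,0,0.5],0]

```text
time_s: 8.93
position: [0.5657, -0.1103, 0.033]
tool_rot: [[0.015, 1.0, 0.0], [1.0, -0.015, -0.0], [-0.0, 0.0, -1.0]]
contact_force: [0.6, 0.3, -0.6]
width: 0.501
```

Call:
send_rows:
  series:
    - [[0,0,0.1],0]
    - [[0,0,0],0]
    - [[0,0,0],0]
    - [[0,0,0],0]
    - [[0,0,0],0]

```text
time_s: 9.35
position: [0.5664, -0.1101, 0.0321]
tool_rot: [[0.015, 1.0, 0.002], [1.0, -0.015, -0.0], [-0.0, 0.002, -1.0]]
contact_force: [0.0, -0.3, 0.1]
width: 0.5
```

Call:
send_rows:
  series:
    - [[0,0,0],0]
    - [[0,0,0],0]
    - [[0,0,0],0]
    - [[0,0,0],0]
    - [[0,0,0],0]
  jaw: 1

```text
time_s: 9.77
position: [0.5661, -0.1101, 0.0319]
tool_rot: [[0.015, 1.0, 0.001], [1.0, -0.015, -0.0], [-0.0, 0.001, -1.0]]
contact_force: [-2.1, -0.1, 9.6]
width: 0.308
```

```bash
python3 - <<'E'
from h import *
np.set_printoptions(precision=4,suppress=True)
s=ctrl.state();print(s['time_s'],s['q'],s['width']);print(s['position'],s['contact_force']);R=s['tool_rot'];print(np.degrees(np.arctan2(R[1][0],R[0][0])))
m=ctrl.camera_model('wrist')
im=ctrl.grab_frame('wrist');cv2.imwrite(f'pics/wrist7.png',im)
import pickle;pickle.dump(m,open('m7.pkl','wb'))
E
```

```text
9.7667 [ 14.102   40.8612 -12.1229 109.7225  15.5558  30.908   -9.3938] 0.3079402035428307
[ 0.5661 -0.1101  0.0319] [-2.1228 -0.1176  9.5863]
89.15333910886106
```

View pics/wrist7.png

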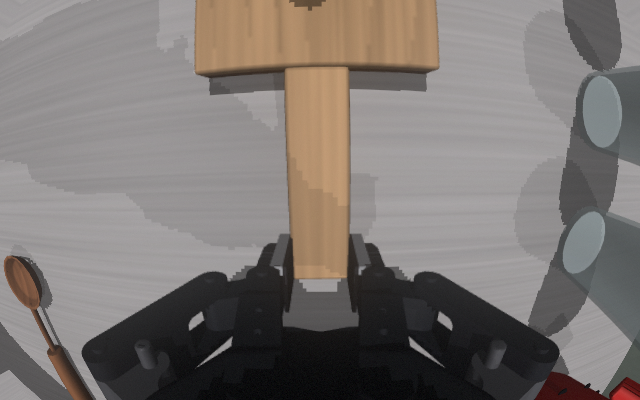

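```bash
python3 - <<'E'
from h import *
import pickle
np.set_printoptions(precision=4,suppress=True)
m=pickle.load(open('m7.pkl','rb'))
P={}
for uv in [(297,277),(347,277),(285,70),(349,67),(196,74),(438,68)]: P[uv]=onz('wrist',uv,.02,m);print(uv,P[uv])
a=(P[(297,277)]+P[(347,277)])/2;b=(P[(285,70)]+P[(349,67)])/2;c=(P[(196,74)]+P[(438,68)])/2
print(a,b,c)
d=P[(438,68)]-P[(196,74)];print('shoulder yaw',np.degrees(np.arctan2(d[1],d[0]))+90)
d=c-a;print('axis yaw',np.degrees(np.arctan2(d[1],d[0])))
E
```

```text
(297, 277) [ 0.5551 -0.1185  0.02  ]
(347, 277) [ 0.5795 -0.1189  0.02  ]
(285, 70) [ 0.5532 -0.0227  0.02  ]
(349, 67) [ 0.58   -0.0219  0.02  ]
(196, 74) [ 0.5133 -0.0211  0.02  ]
(438, 68) [ 0.6195 -0.0203  0.02  ]
[ 0.5673 -0.1187  0.02  ] [ 0.5666 -0.0223  0.02  ] [ 0.5664 -0.0207  0.02  ]
shoulder yaw 90.43822646129709
axis yaw 90.52874310642977
```

The board sits about 1.4° off in the tail grip (yaw 90.5° against 89° for the clamp) and a few mm to +x. I'll correct both on the way in.

Call:
send_rows:
  series:
    - [[0.2,-0.12,0],0.17]
    - [[0.4,-0.12,0],0.16]
    - [[0.5,-0.01,0],0]
    - [[0.5,-0.01,0],0]
    - [[0.5,-0.01,0],0]

```text
time_s: 10.23
position: [0.5615, -0.0586, 0.0319]
tool_rot: [[0.043, 0.999, 0.002], [0.999, -0.043, -0.002], [-0.002, 0.002, -1.0]]
contact_force: [-0.7, -5.2, 8.1]
width: 0.304
```

Call:
send_rows:
  series:
    - [[0.4,-0.01,0],0]
    - [[0.4,-0.01,0],0]
    - [[0.3,0,0],0]
    - [[0,0,0],0]
    - [[0,0,0],0]

```text
time_s: 10.65
position: [0.5623, -0.0287, 0.0319]
tool_rot: [[0.04, 0.999, 0.002], [0.999, -0.04, 0.001], [0.001, 0.002, -1.0]]
contact_force: [-0.9, 3.5, 7.9]
width: 0.309
```

```bash
python3 - <<'E'
from h import *
np.set_printoptions(precision=4,suppress=True)
s=ctrl.state();print(s['time_s'],s['width']);print(s['position'],s['contact_force']);R=s['tool_rot'];print(np.degrees(np.arctan2(R[1][0],R[0][0])))
m=ctrl.camera_model('wrist')
im=ctrl.grab_frame('wrist');cv2.imwrite(f'pics/wrist8.png',im)
import pickle;pickle.dump(m,open('m8.pkl','wb'))
t=ctrl.grab_frame('top');s=ctrl.grab_frame('scene')
cv2.imwrite('pics/z8.png',cv2.resize(t[150:240,200:340],None,fx=5,fy=5,interpolation=cv2.INTER_CUBIC))
cv2.imwrite('pics/z8s.png',cv2.resize(s[120:270,290:440],None,fx=4,fy=4,interpolation=cv2.INTER_CUBIC))
E
```

```text
10.65 0.30859307741443737
[ 0.5623 -0.0287  0.0319] [-0.898   3.5211  7.8995]
87.69365575537134
```

View pics/wrist8.png

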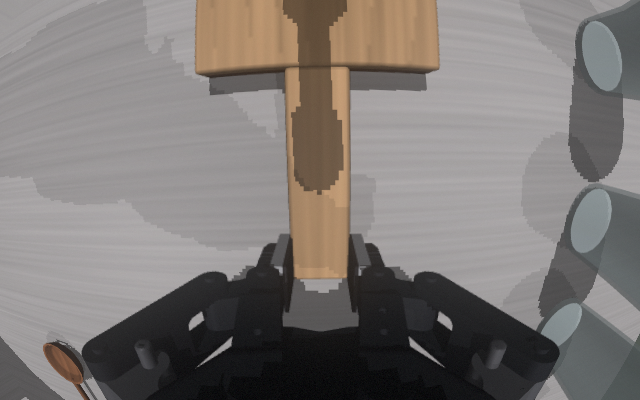

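View pics/z8.png

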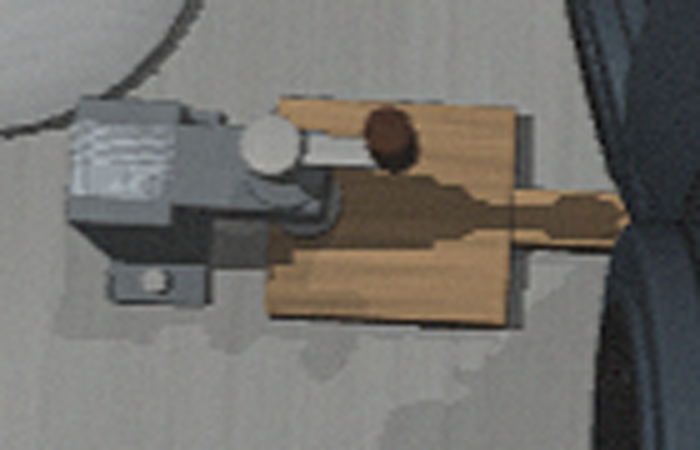

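View pics/z8s.png

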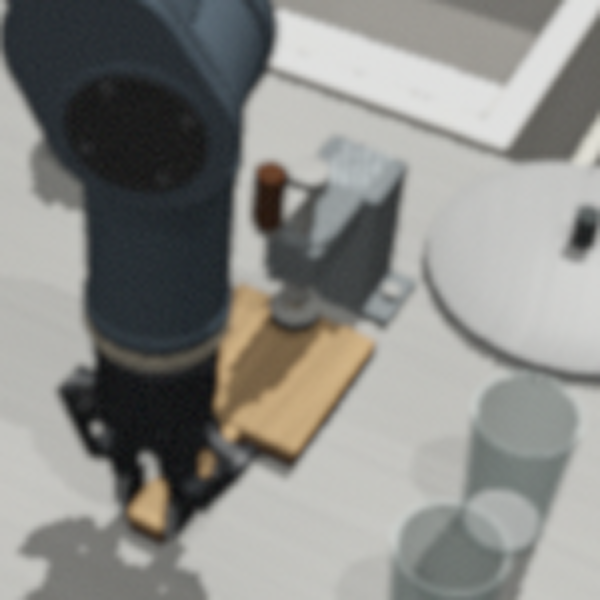

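In the top zoom the board's front is under the clamp arm with corners at (280,98) and (266,312). The scene zoom shows the pad clear above the board. Now the alignment and remaining distance.

```bash
python3 - <<'E'
from h import *
import pickle
np.set_printoptions(precision=4,suppress=True)
m=pickle.load(open('m8.pkl','rb'))
P=[onz('wrist',uv,.02,m) for uv in [(297,277),(347,277),(196,74),(438,68)]]
a=(P[0]+P[1])/2;c=(P[2]+P[3])/2;d=c-a
print('tail',a,'shoulder',c,np.degrees(np.arctan2(d[1],d[0])));d=P[3]-P[2];print(np.degrees(np.arctan2(d[1],d[0]))+90)
t=lambda u,v:((u+.5)/5-.5+200,(v+.5)/5-.5+150)
d=[onz('top',t(*q),.02) for q in [(280,98),(516,107),(506,325),(266,314)]]
print(*d,(d[0]+d[3])/2,(d[1]+d[2])/2)
e=(d[0]+d[3])/2-(d[1]+d[2])/2;print(np.degrees(np.arctan2(e[1],e[0])))
E
```

```text
tail [ 0.5633 -0.0373  0.02  ] shoulder [0.5649 0.0607 0.02  ] 89.06523236308898
88.98945095250437
[0.6209 0.177  0.02  ] [0.6191 0.0589 0.02  ] [0.5089 0.0605 0.02  ] [0.5117 0.1788 0.02  ] [0.5663 0.1779 0.02  ] [0.564  0.0597 0.02  ]
88.87694781728584
```

The board's front is at (0.5665, 0.179), within 1 mm of the axis, with yaw 89.0°. About 31 mm remain, so I'll slide on and then creep in with force checks.

Call:
send_rows:
  series:
    - [[0.2,-0.005,0],0]
    - [[0.25,-0.005,0],0]
    - [[0.25,-0.005,0],0]
    - [[0.2,-0.005,0],0]
    - [[0.1,0,0],0]

```text
time_s: 11.22
position: [0.5627, -0.0057, 0.0319]
tool_rot: [[0.042, 0.999, 0.002], [0.999, -0.042, -0.001], [-0.001, 0.002, -1.0]]
contact_force: [0.2, -5.6, 8.0]
width: 0.309
```

```bash
python3 - <<'E'
from h import *
np.set_printoptions(precision=4,suppress=True)
s=ctrl.state();print(s['time_s'],s['width']);print(s['position'],s['contact_force'])
t=ctrl.grab_frame('top');s=ctrl.grab_frame('scene')
a=cv2.resize(t[150:230,200:340],None,fx=4,fy=4,interpolation=cv2.INTER_CUBIC)
cv2.imwrite('pics/z9.png',a)
cv2.imwrite('pics/z9s.png',cv2.resize(s[100:250,290:440],None,fx=4,fy=4,interpolation=cv2.INTER_CUBIC))
E
```

```text
11.2167 0.30871847833600485
[ 0.5627 -0.0057  0.0319] [ 0.1699 -5.5687  7.9905]
```

View pics/z9s.png

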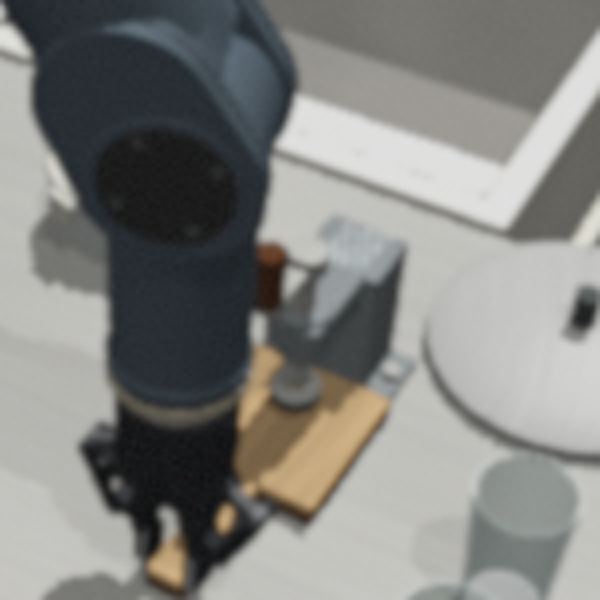

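Call:
send_rows:
  series:
    - [[0.05,0,0],0]
    - [[0.05,0,0],0]
    - [[0.05,0,0],0]
    - [[0,0,0],0]
    - [[0,0,0],0]

```text
time_s: 11.73
position: [0.5628, -0.0025, 0.0319]
tool_rot: [[0.043, 0.999, 0.002], [0.999, -0.043, -0.002], [-0.001, 0.002, -1.0]]
contact_force: [-0.8, -4.3, 8.9]
width: 0.307
```

Call:
send_rows:
  series:
    - [[0.05,0,0],0]
    - [[0.05,0,0],0]
    - [[0.05,0,0],0]
    - [[0.05,0,0],0]
    - [[0,0,0],0]

```text
time_s: 12.15
position: [0.563, 0.0018, 0.0319]
tool_rot: [[0.043, 0.999, 0.002], [0.999, -0.043, -0.002], [-0.002, 0.002, -1.0]]
contact_force: [-0.3, -6.5, 8.6]
width: 0.307
```

Call:
send_rows:
  series:
    - [[0.04,0,0],0]
    - [[0.04,0,0],0]
    - [[0.04,0,0],0]
    - [[0,0,0],0]
    - [[0,0,0],0]

```text
time_s: 12.57
position: [0.5628, 0.002, 0.0319]
tool_rot: [[0.045, 0.999, 0.001], [0.999, -0.045, -0.005], [-0.005, 0.001, -1.0]]
contact_force: [-0.8, -14.7, 10.0]
width: 0.311
```

The push-back rose to about 15 N and motion stopped at y = 0.002: the board is against the post, where it was expected. I'll check that it's square before letting go.

```bash
cat > chk.py <<'E'
from h import *
import sys,pickle
n=sys.argv[1]
np.set_printoptions(precision=4,suppress=True)
s=ctrl.state();print(s['time_s'],s['width'],s['position'],s['contact_force'],s['torque'])
R=s['tool_rot'];print('yaw',np.degrees(np.arctan2(R[1][0],R[0][0])),'q',s['q'])
m=ctrl.camera_model('wrist');cv2.imwrite(f'pics/w{n}.png',ctrl.grab_frame('wrist'));pickle.dump(m,open(f'm{n}.pkl','wb'))
t=ctrl.grab_frame('top');cv2.imwrite(f'pics/t{n}.png',t)
cv2.imwrite(f'pics/tz{n}.png',cv2.resize(t[150:240,200:340],None,fx=5,fy=5,interpolation=cv2.INTER_CUBIC))
E
python3 chk.py 10
```

```text
12.5667 0.3106498805858299 [0.5628 0.002  0.0319] [ -0.7929 -14.747    9.9516] [-3.1776  0.1449  0.1629]
yaw 87.40482425203412 q [  1.1409  40.0441  -9.7286 111.8552  13.5321  29.1739 -20.7972]
```

View pics/w10.png

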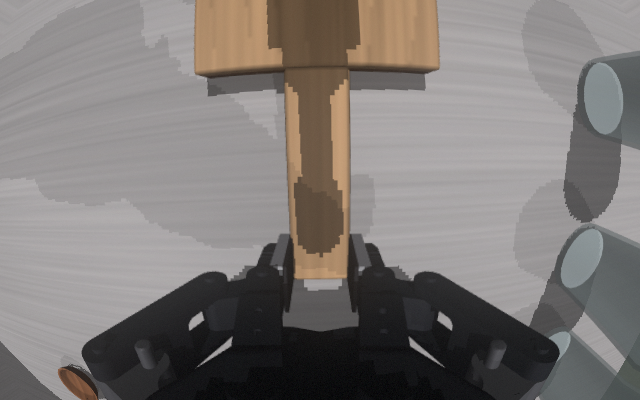

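View pics/tz10.png

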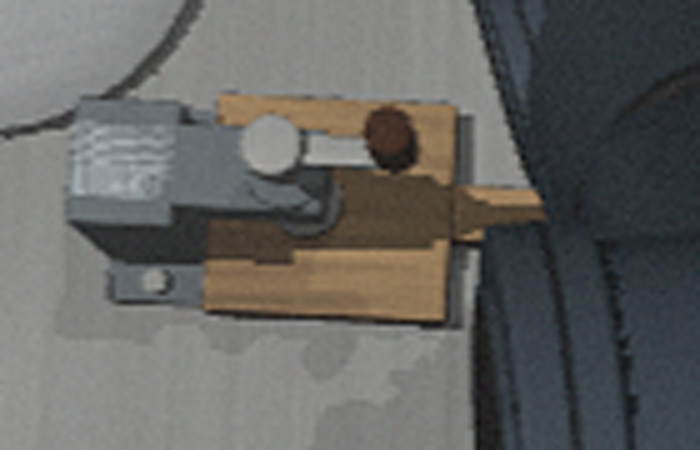

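The board's front edge now meets the foot and post front at zoom px (205,300), with no visible gap. I'll measure it, then release.

```bash
python3 - <<'E'
from h import *
import pickle
np.set_printoptions(precision=4,suppress=True)
m=pickle.load(open('m10.pkl','rb'))
P=[onz('wrist',uv,.02,m) for uv in [(297,277),(347,277),(196,74),(438,68)]]
a=(P[0]+P[1])/2;c=(P[2]+P[3])/2;d=c-a
print('tail',a,'shoulder',c,np.degrees(np.arctan2(d[1],d[0])));d=P[3]-P[2];print(np.degrees(np.arctan2(d[1],d[0]))+90)
t=lambda u,v:((u+.5)/5-.5+200,(v+.5)/5-.5+150)
d=[onz('top',t(*q),.02) for q in [(219,94),(458,106),(446,321),(204,310)]]
print(*d,(d[0]+d[3])/2,(d[1]+d[2])/2)
e=(d[0]+d[3])/2-(d[1]+d[2])/2;print(np.degrees(np.arctan2(e[1],e[0])))
E
```

```text
tail [ 0.5638 -0.0067  0.02  ] shoulder [0.5658 0.0912 0.02  ] 88.78449556702431
88.68641878301293
[0.6223 0.2076 0.02  ] [0.6189 0.0879 0.02  ] [0.5102 0.0901 0.02  ] [0.513  0.2094 0.02  ] [0.5676 0.2085 0.02  ] [0.5646 0.089  0.02  ]
88.53374531329136
```

Call:
send_rows:
  series:
    - [[0,0,0],0]
    - [[0,0,0],0]
    - [[0,0,0],0]
    - [[0,0,0],0]
    - [[0,0,0],0]
  jaw: 0

```text
time_s: 13.08
position: [0.5624, 0.0075, 0.0308]
tool_rot: [[0.041, 0.999, -0.0], [0.999, -0.041, 0.0], [0.0, -0.0, -1.0]]
contact_force: [0.5, -0.2, -0.1]
width: 0.505
```

```bash
python3 chk.py 11
```

```text
13.0833 0.505090411687027 [0.5624 0.0075 0.0308] [ 0.5408 -0.2198 -0.1298] [ 0.0267 -0.0091  0.0103]
yaw 87.66448000665956 q [  1.0019  40.1629 -10.0733 111.8869  13.3801  29.0504 -20.8114]
```

View pics/w11.png

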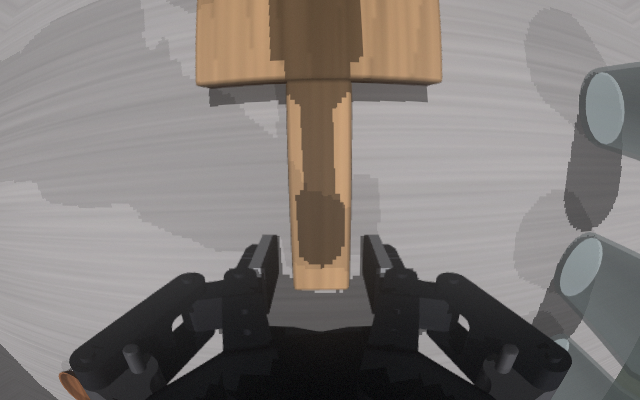

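```bash
python3 - <<'E'
from h import *
import pickle
np.set_printoptions(precision=4,suppress=True)
m=pickle.load(open('m11.pkl','rb'))
P=[onz('wrist',uv,.02,m) for uv in [(295,290),(349,290),(196,85),(442,81)]]
a=(P[0]+P[1])/2;c=(P[2]+P[3])/2;d=c-a
print('tail',a,'shoulder',c,np.degrees(np.arctan2(d[1],d[0])));d=P[3]-P[2];print(np.degrees(np.arctan2(d[1],d[0]))+90)
E
```

```text
tail [ 0.5631 -0.0081  0.02  ] shoulder [0.5657 0.0913 0.02  ] 88.49238337193182
88.53523839143827
```

The board stays home after release: shoulder at y = 0.0913, which puts the front at 0.211, with yaw ≈ 88.6°. I'll back off, rise, and take a closer look at the crank from above.

Call:
send_rows:
  series:
    - [[-0.5,0,0],0]
    - [[-1,0,0],0]
    - [[-0.4,0,-0.5],0]
    - [[0,0,-1],0]
    - [[0,0,-1],0]

```text
time_s: 13.6
position: [0.5594, -0.0429, 0.0932]
tool_rot: [[0.044, 0.999, -0.003], [0.999, -0.044, -0.001], [-0.001, -0.003, -1.0]]
contact_force: [0.4, -0.0, 0.2]
width: 0.498
```

Call:
send_rows:
  series:
    - [[0,0,-1],0]
    - [[0,0,-1],0]
    - [[0,0,-1],0]
    - [[0,0,-1],0]
    - [[0,0,-1],0]

```text
time_s: 14.02
position: [0.56, -0.0417, 0.2195]
tool_rot: [[0.042, 0.999, -0.0], [0.999, -0.042, -0.0], [-0.0, -0.0, -1.0]]
contact_force: [-0.2, 0.3, 0.1]
width: 0.504
```

Call:
send_rows:
  series:
    - [[0,0,-1],0]
    - [[0.3,0,-0.8],0]
    - [[0.7,0,0],0]
    - [[0.9,0,0],0]
    - [[0.9,0,0],0]

```text
time_s: 14.43
position: [0.5633, 0.0284, 0.2638]
tool_rot: [[0.044, 0.999, 0.001], [0.999, -0.044, -0.001], [-0.001, 0.001, -1.0]]
contact_force: [0.1, 0.6, -0.5]
width: 0.501
```

Call:
send_rows:
  series:
    - [[0.6,0,0],0]
    - [[0.2,0,0],0]
    - [[0,0,0],0]
    - [[0,0,0],0]
    - [[0,0,0],0]

```text
time_s: 14.85
position: [0.5642, 0.0474, 0.2631]
tool_rot: [[0.043, 0.999, -0.0], [0.999, -0.043, -0.001], [-0.001, -0.0, -1.0]]
contact_force: [-0.1, 0.5, -0.2]
width: 0.5
```

```bash
python3 chk.py 12
```

```text
14.85 0.5003007765294858 [0.5642 0.0474 0.2631] [-0.059   0.4555 -0.2116] [0.027  0.0064 0.0031]
yaw 87.51268705606087 q [  1.694   23.6635 -16.4903  97.9527   7.658   59.5158 -19.8698]
```

View pics/w12.png

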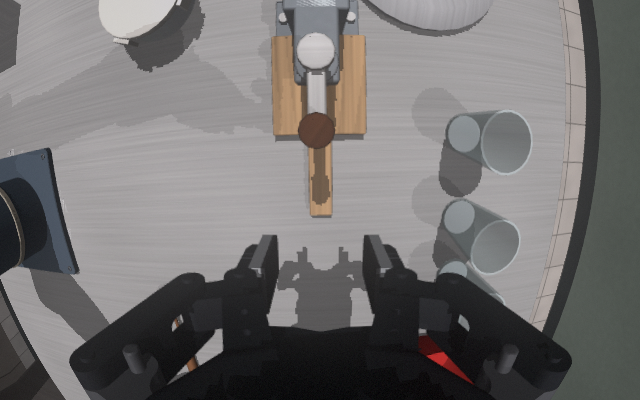

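The board sits under the clamp with its front at row 37. The knob is at (317,130) and the hub at (316,50). Next I'll refine the knob position and look at the pad gap in the scene camera.

```bash
python3 - <<'E'
from h import *
import pickle
np.set_printoptions(precision=4,suppress=True)
m=pickle.load(open('m12.pkl','rb'))
w=cv2.imread('pics/w12.png')
hsv=cv2.cvtColor(w,cv2.COLOR_BGR2HSV)
k=((hsv[...,1]>110)&(hsv[...,2]<110)).astype('u1')*255
k[:105]=0;k[155:]=0;k[:,:295]=0;k[:,340:]=0
c=max(cv2.findContours(k,cv2.RETR_EXTERNAL,cv2.CHAIN_APPROX_NONE)[0],key=cv2.contourArea)
print(cv2.boundingRect(c),cv2.minEnclosingCircle(c),cv2.fitEllipse(c))
print('knob',onz('wrist',(317,131),.206,m),'hub',onz('wrist',(315.5,50),.166,m))
print('board front corners',onz('wrist',(274,37),.02,m),onz('wrist',(366,37),.02,m))
print('board back corners',onz('wrist',(272,134),.02,m),onz('wrist',(367,133),.02,m))
cv2.imwrite('pics/w12z.png',cv2.resize(w[0:150,250:390],None,fx=4,fy=4,interpolation=cv2.INTER_CUBIC))
s=ctrl.grab_frame('scene');cv2.imwrite('pics/s12.png',s)
cv2.imwrite('pics/s12z.png',cv2.resize(s[150:225,340:410],None,fx=8,fy=8,interpolation=cv2.INTER_CUBIC))
E
```

```text
Traceback (most recent call last):
cv2.error: OpenCV(4.12.0) /io/opencv/modules/imgproc/src/shapedescr.cpp:361: error: (-201:Incorrect size of input array) There should be at least 5 points to fit the ellipse in function 'fitEllipseNoDirect'
```

```bash
python3 - <<'E'
from h import *
import pickle
np.set_printoptions(precision=4,suppress=True)
m=pickle.load(open('m12.pkl','rb'))
w=cv2.imread('pics/w12.png')
print(w[130,317],w[120,330])
print('knob',onz('wrist',(317,131),.206,m),'hub',onz('wrist',(315.5,50),.166,m))
print('board front corners',onz('wrist',(274,37),.02,m),onz('wrist',(366,37),.02,m))
print('board back corners',onz('wrist',(272,134),.02,m),onz('wrist',(367,133),.02,m))
cv2.imwrite('pics/w12z.png',cv2.resize(w[0:150,250:390],None,fx=4,fy=4,interpolation=cv2.INTER_CUBIC))
s=ctrl.grab_frame('scene');cv2.imwrite('pics/s12.png',s)
cv2.imwrite('pics/s12z.png',cv2.resize(s[150:225,340:410],None,fx=8,fy=8,interpolation=cv2.INTER_CUBIC))
E
```

```text
[57 68 96] [52 60 80]
knob [0.5653 0.1057 0.206 ] hub [0.5663 0.1606 0.166 ]
board front corners [0.5179 0.2102 0.02  ] [0.6248 0.2055 0.02  ]
board back corners [0.5099 0.0942 0.02  ] [0.6214 0.0904 0.02  ]
```

View pics/w12z.png

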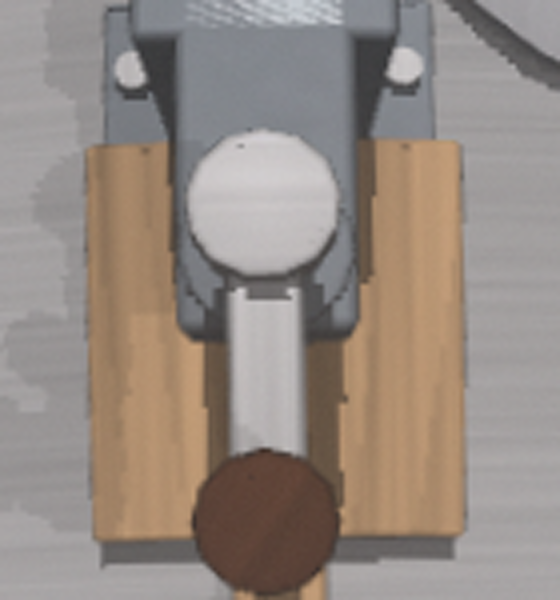

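View pics/s12z.png

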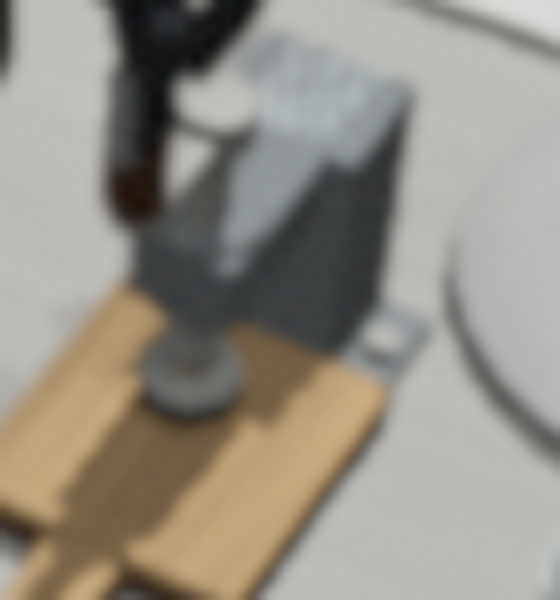

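```bash
python3 - <<'E'
from h import *
np.set_printoptions(precision=2,suppress=True)
m=ctrl.camera_model('scene')
s=cv2.imread('pics/s12.png')
a=np.linspace(0,2*np.pi,73)
def Z(u,v):return ((u-340+.5)*8-.5,(v-150+.5)*8-.5)
big=cv2.resize(s[150:225,340:410],None,fx=8,fy=8,interpolation=cv2.INTER_CUBIC)
for zf in (.020,.024,.028,.032,.036,.040):
    c=np.array([proj('scene',(.5663+.018*np.cos(t),.1604+.018*np.sin(t),zf),m) for t in a])
    i=c[:,1].argmax();print(zf,'bottom',Z(*c[i]),'left',Z(*c[c[:,0].argmin()]),'right',Z(*c[c[:,0].argmax()]))
# calibration check: hub top circle r14 z .166, arm-tip bottom edge, foot
c=np.array([proj('scene',(.5663+.014*np.cos(t),.1604+.014*np.sin(t),.166),m) for t in a]);print('hub',Z(*c.min(0)),Z(*c.max(0)))
# board corner back/front far side
for P in [(.6235,.2075,.02),(.6205,.0905,.02)]: print(Z(*proj('scene',P,m)))
col=slice(180,205)
print(big[330:470:6,185:200].mean((1,2)).round(0))
E
```

```text
0.02 bottom (np.float64(196.15953724823794), np.float64(451.39449862827905)) left (np.float64(141.93995963431826), np.float64(410.092406330876)) right (np.float64(244.85109621710626), np.float64(417.3419022281696))
0.024 bottom (np.float64(196.95698237307852), np.float64(443.5241456974459)) left (np.float64(142.60337390845962), np.float64(402.2095357752453)) right (np.float64(245.7543830414129), np.float64(409.4630081966511))
0.028 bottom (np.float64(197.75817042771268), np.float64(435.61685206993843)) left (np.float64(143.26986903935585), np.float64(394.2900576337604)) right (np.float64(246.66187152769544), np.float64(401.5474652862042))
0.032 bottom (np.float64(198.56312782614395), np.float64(427.6723570538038)) left (np.float64(143.93946653793), np.float64(386.33371630772535)) right (np.float64(247.57359106050353), np.float64(393.59501719091236))
0.036 bottom (np.float64(199.37188123150054), np.float64(419.69039749835406)) left (np.float64(144.6121881158283), np.float64(378.34025381339666)) right (np.float64(248.48957129903056), np.float64(385.60540520928953))
0.04 bottom (np.float64(200.18445755898074), np.float64(411.67070776511014)) left (np.float64(145.2880556877667), np.float64(370.30940975410044)) right (np.float64(249.409842180331), np.float64(377.57836821622595))
hub (np.float64(180.79986217945316), np.float64(71.3970419378827)) (np.float64(268.2658326472201), np.float64(129.6101106871156))
(np.float64(398.8259449864704), np.float64(390.12328228681486))
(np.float64(243.49736437571664), np.float64(604.6773452025159))
[ 69.  74.  79.  81.  80.  77.  77.  82.  92. 103. 109. 106.  99.  80.
  59.  52.  62.  75.  84.  87.  90.  91.  90.  92.]
```

Pad-face estimate: z ≈ 0.032, so a gap of about 12 mm. Touch should come at about 4 rad and snug at about 5.5 rad. The knob is at (0.565, 0.1055), 55 mm from the hub as given. Moving over the knob now.

Call:
send_rows:
  series:
    - [[0.6,-0.03,0],0]
    - [[0.8,-0.04,0],0]
    - [[0.7,0,0],0]
    - [[0.23,0,0],0]
    - [[0,0,0.4],0]

```text
time_s: 15.42
position: [0.5657, 0.1092, 0.2546]
tool_rot: [[0.039, 0.999, 0.003], [0.999, -0.039, 0.001], [0.001, 0.003, -1.0]]
contact_force: [0.5, -0.6, -0.3]
width: 0.5
```

```bash
python3 chk.py 13; python3 - <<'E'
from h import *
w=cv2.imread('pics/w13.png')
import pickle
m=pickle.load(open('m13.pkl','rb'))
print(proj('wrist',(.565,.1055,.206),m))
E
```

```text
15.4167 0.5003310069403883 [0.5657 0.1092 0.2546] [ 0.4644 -0.6372 -0.3132] [-0.0033 -0.0078  0.0092]
yaw 87.74449518914966 q [ -4.0562  24.8925 -17.0826  97.3981   8.2951  58.761  -26.1887]
[318.3136569  238.81309947]
```

View pics/w13.png

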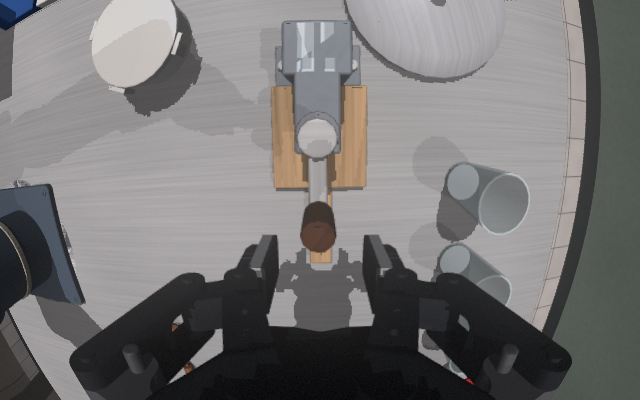

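The knob top is seen at (318,236), within 3 px of prediction, and lies between the open pads. Descending and gripping.

Call:
send_rows:
  series:
    - [[0,0,0.5],0]
    - [[0,0,0.8],0]
    - [[0,0,0.8],0]
    - [[0,0,0.4],0]
    - [[0,0,0],0]

```text
time_s: 15.93
position: [0.5637, 0.1058, 0.1885]
tool_rot: [[0.043, 0.999, -0.004], [0.999, -0.043, -0.002], [-0.002, -0.004, -1.0]]
contact_force: [0.6, -0.8, 0.1]
width: 0.5
```

Call:
send_rows:
  series:
    - [[0,0,0],0]
    - [[0,0,0],0]
    - [[0,0,0],0]
    - [[0,0,0],0]
    - [[0,0,0],0]
  jaw: 1

```text
time_s: 16.35
position: [0.5651, 0.1073, 0.1917]
tool_rot: [[0.042, 0.999, 0.001], [0.999, -0.042, -0.0], [-0.0, 0.001, -1.0]]
contact_force: [-2.4, -3.6, 5.3]
width: 0.238
```

```bash
python3 chk.py 14
```

```text
16.35 0.23842896530706176 [0.5651 0.1073 0.1917] [-2.3641 -3.6285  5.2833] [-0.5636  0.4894 -0.0115]
yaw 87.60617348662875 q [ -4.5875  28.5164 -16.3208 102.156   10.0343  50.6838 -27.7994]
```

View pics/w14.png

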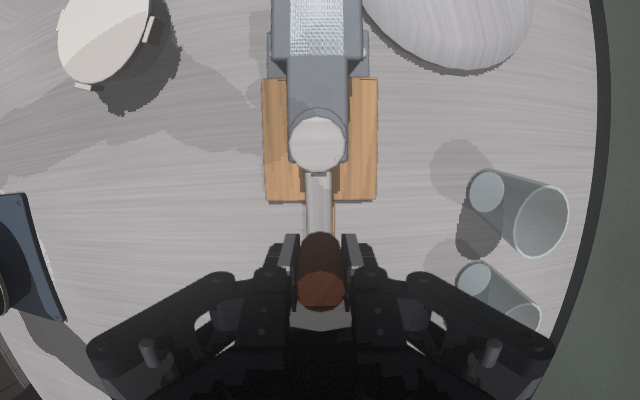

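The knob is gripped at 20 mm and centred at (320,270). I'll work out the clockwise arc in tool units, 0.2 rad per row.

```bash
cat > arc.py <<'E'
import numpy as np,sys
phi=float(sys.argv[1]);step=float(sys.argv[2]);n=int(sys.argv[3]);yaw=np.radians(float(sys.argv[4]))
tx=np.array([np.cos(yaw),np.sin(yaw)]);ty=np.array([np.sin(yaw),-np.cos(yaw)])
for i in range(n):
    a,b=phi-step*i,phi-step*(i+1)
    d=.055*np.array([np.cos(b)-np.cos(a),np.sin(b)-np.sin(a)])/.025
    print(f"{d@tx:.2f},{d@ty:.2f},{.003*step/.025:.3f}",end=' | ' if (i+1)%5 else '\n')
E
python3 arc.py -1.588 0.2 30 87.6
```

```text
0.03,-0.44,0.024 | 0.12,-0.42,0.024 | 0.20,-0.39,0.024 | 0.27,-0.34,0.024 | 0.34,-0.28,0.024
0.39,-0.21,0.024 | 0.42,-0.13,0.024 | 0.44,-0.04,0.024 | 0.44,0.05,0.024 | 0.42,0.13,0.024
0.38,0.21,0.024 | 0.33,0.28,0.024 | 0.27,0.35,0.024 | 0.20,0.39,0.024 | 0.12,0.42,0.024
0.03,0.44,0.024 | -0.06,0.44,0.024 | -0.14,0.42,0.024 | -0.22,0.38,0.024 | -0.29,0.33,0.024
-0.35,0.26,0.024 | -0.40,0.19,0.024 | -0.43,0.10,0.024 | -0.44,0.02,0.024 | -0.43,-0.07,0.024
-0.41,-0.16,0.024 | -0.37,-0.23,0.024 | -0.32,-0.30,0.024 | -0.25,-0.36,0.024 | -0.17,-0.40,0.024
```

Call:
send_rows:
  series:
    - [[0.03,-0.44,0.024],0]
    - [[0.12,-0.42,0.024],0]
    - [[0.2,-0.39,0.024],0]
    - [[0.27,-0.34,0.024],0]
    - [[0.34,-0.28,0.024],0]

```text
time_s: 16.87
position: [0.5198, 0.1322, 0.1888]
tool_rot: [[0.043, 0.999, 0.003], [0.999, -0.043, -0.001], [-0.001, 0.003, -1.0]]
contact_force: [0.5, -4.7, 6.4]
width: 0.242
```

```bash
cat > an.py <<'E'
from h import *
np.set_printoptions(precision=4,suppress=True)
s=ctrl.state();p=np.array(s['position']);f=np.array(s['contact_force'])
h=np.array([.5663,.1606]);v=p[:2]-h;ph=np.arctan2(v[1],v[0]);r=np.hypot(*v)
er=v/r;et=np.array([er[1],-er[0]]) # clockwise
print(s['time_s'],'phi',ph,'turned',(-1.588-ph)%(2*np.pi),'r',r,'z',p[2],'f',f,'f_rad',f[:2]@er,'f_tan(cw)',f[:2]@et,'w',s['width'],'q7',s['q'][6])
E
python3 an.py
```

```text
16.8667 phi -2.592981415486389 turned 1.0049814154863888 r 0.05450339351197711 z 0.18877014364633812 f [ 0.4627 -4.7407  6.4284] f_rad 2.077494448194027 f_tan(cw) -4.286276697087467 w 0.24218931664584734 q7 -32.06745676627491
```

The arc follows well: 1.0 rad turned, with 4.3 N of tangential drag. Continuing.

Call:
send_rows:
  series:
    - [[0.39,-0.21,0.024],0]
    - [[0.42,-0.13,0.024],0]
    - [[0.44,-0.04,0.024],0]
    - [[0.44,0.05,0.024],0]
    - [[0.42,0.13,0.024],0]

```text
time_s: 17.28
position: [0.5162, 0.1863, 0.1856]
tool_rot: [[0.042, 0.999, 0.001], [0.999, -0.042, -0.001], [-0.001, 0.001, -1.0]]
contact_force: [0.3, -5.4, 6.4]
width: 0.242
```

```bash
python3 an.py; python3 chk.py 16|tail -1
```

```text
17.2833 phi 2.6668358765712115 turned 2.0283494306083742 r 0.056323535163601536 z 0.18564962989680345 f [ 0.3397 -5.4403  6.44  ] f_rad -2.789070073117932 f_tan(cw) -4.683351240088742 w 0.24151685332295403 q7 -37.59533303108558
yaw 87.61177137868789 q [-13.3068  26.9745 -16.7782 106.3406  10.2189  48.1248 -37.5953]
```

Call:
send_rows:
  series:
    - [[0.38,0.21,0.024],0]
    - [[0.33,0.28,0.024],0]
    - [[0.27,0.35,0.024],0]
    - [[0.2,0.39,0.024],0]
    - [[0.12,0.42,0.024],0]

```text
time_s: 17.8
position: [0.5589, 0.217, 0.1826]
tool_rot: [[0.041, 0.999, -0.0], [0.999, -0.041, -0.001], [-0.001, -0.0, -1.0]]
contact_force: [-4.3, -5.0, 10.2]
width: 0.247
```

```bash
python3 an.py; python3 - <<'E'
from h import *
s=ctrl.grab_frame('scene');cv2.imwrite('pics/s17.png',s)
cv2.imwrite('pics/s17z.png',cv2.resize(s[150:225,340:410],None,fx=8,fy=8,interpolation=cv2.INTER_CUBIC))
E
```

```text
17.8 phi 1.7005693627995178 turned 2.9946159443800684 r 0.05692199482871849 z 0.18262859957968683 f [-4.2832 -4.9997 10.1927] f_rad -4.403333216334485 f_tan(cw) -4.894210355316398 w 0.2472781100611589 q7 -38.3858557658615
```

View pics/s17z.png

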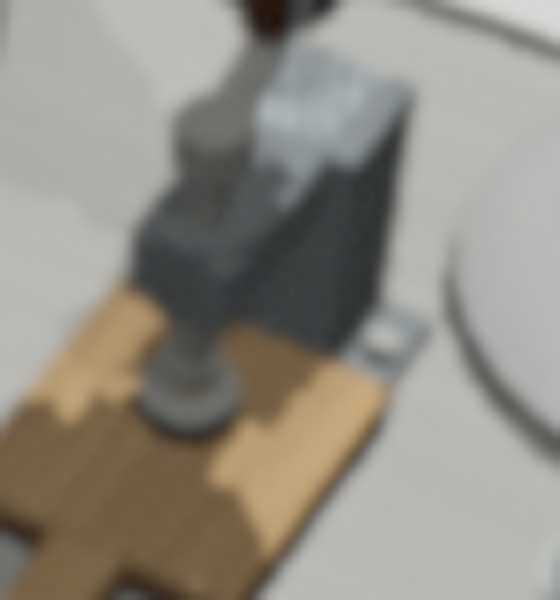

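View pics/w16.png

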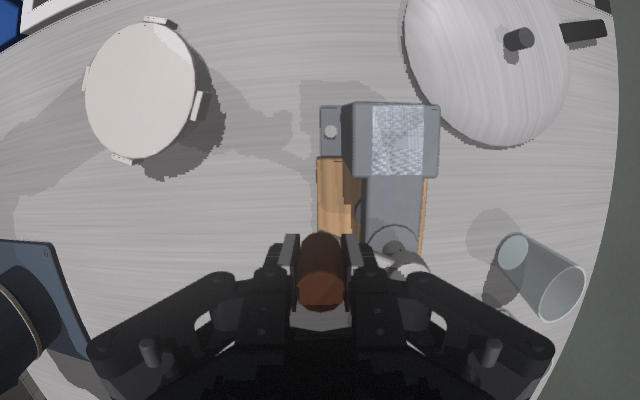

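At 3 rad the pad's lower rim is at zoom row ~437, down from ~420. I'll compare the profiles to predict touch.

```bash
cat > pad.py <<'E'
import cv2,numpy as np,sys
def prof(f):
    s=cv2.imread(f);b=cv2.cvtColor(cv2.resize(s[150:225,340:410],None,fx=8,fy=8,interpolation=cv2.INTER_CUBIC),cv2.COLOR_BGR2HSV)
    p=b[:,180:205].astype(float).mean(1);return p
for f in sys.argv[1:]:
    p=prof(f);v=p[:,2];sat=p[:,1]
    i=400+v[400:460].argmin()
    # saturation crossing (grey pad -> wooden board)
    j=[k for k in range(390,480) if sat[k]<70<=sat[k+1]]
    print(f,'dark row',i,v[i].round(),'sat cross',j, sat[400:480:8].round())
E
python3 pad.py pics/s12.png pics/s17.png
```

```text
pics/s12.png dark row 417 59.0 sat cross [418] [  6.   6.  45. 100. 108. 106. 106. 105. 106. 108.]
pics/s17.png dark row 435 59.0 sat cross [436] [ 17.   9.   8.   7.  28.  95. 111. 106. 106. 106.]
```

Pad motion matches the 3 mm/rad pitch (18 zoom px for 9 mm). The estimated gap at the start is 12-16 mm, so touch should be at 4-5.3 rad. Continuing to 4 rad.

Call:
send_rows:
  series:
    - [[0.03,0.44,0.024],0]
    - [[-0.06,0.44,0.024],0]
    - [[-0.14,0.42,0.024],0]
    - [[-0.22,0.38,0.024],0]
    - [[-0.29,0.33,0.024],0]

```text
time_s: 18.27
position: [0.6078, 0.1983, 0.1797]
tool_rot: [[0.041, 0.999, -0.001], [0.999, -0.041, 0.0], [0.0, -0.001, -1.0]]
contact_force: [-10.0, -1.7, 10.8]
width: 0.241
```

```bash
sed -i 's/h=np.array(\[.5663,.1606\])/h=np.array([.5658,.1624])/' an.py; cat > sn.py <<'E'
import sys
from h import *
s=ctrl.grab_frame('scene');cv2.imwrite(f'pics/s{sys.argv[1]}.png',s)
E
python3 an.py; python3 sn.py 18; python3 pad.py pics/s18.png
```

```text
18.2667 phi 0.7069814576238911 turned 3.988203849555695 r 0.05530278783146907 z 0.17965996449416055 f [-10.0006  -1.6757  10.7961] f_rad -8.692180844165561 f_tan(cw) -5.221755010770449 w 0.24073833759466876 q7 -34.61275709257731
pics/s18.png dark row 439 64.0 sat cross [442] [ 26.  15.   8.   6.   6.  53. 104. 109. 106. 106.]
```

```bash
python3 arc.py -5.588 0.12 20 87.6
```

```text
-0.21,0.17,0.014 | -0.22,0.14,0.014 | -0.24,0.11,0.014 | -0.25,0.08,0.014 | -0.26,0.05,0.014
-0.26,0.02,0.014 | -0.26,-0.01,0.014 | -0.26,-0.04,0.014 | -0.25,-0.07,0.014 | -0.24,-0.10,0.014
-0.23,-0.13,0.014 | -0.21,-0.16,0.014 | -0.19,-0.18,0.014 | -0.17,-0.20,0.014 | -0.14,-0.22,0.014
-0.11,-0.24,0.014 | -0.08,-0.25,0.014 | -0.05,-0.26,0.014 | -0.02,-0.26,0.014 | 0.01,-0.26,0.014
```

Call:
send_rows:
  series:
    - [[-0.23,0.13,0.014],0]
    - [[-0.24,0.1,0.014],0]
    - [[-0.24,0.11,0.014],0]
    - [[-0.25,0.08,0.014],0]
    - [[-0.26,0.05,0.014],0]

```text
time_s: 18.73
position: [0.6202, 0.1697, 0.1782]
tool_rot: [[0.04, 0.999, 0.004], [0.999, -0.04, 0.005], [0.005, 0.003, -1.0]]
contact_force: [2.6, 6.4, 3.3]
width: 0.242
```

```bash
python3 an.py; python3 sn.py 19; python3 pad.py pics/s19.png
```

```text
18.7333 phi 0.13396752166391906 turned 4.561217785515667 r 0.054864844434576863 z 0.178215766614089 f [2.6153 6.4366 3.3363] f_rad 3.451616279387642 f_tan(cw) -6.029569064794178 w 0.24203061902203507 q7 -31.733573449928056
pics/s19.png dark row 439 65.0 sat cross [441] [ 24.  16.   8.   8.   7.  53. 103. 107. 106. 105.]
```

Call:
send_rows:
  series:
    - [[-0.26,0.02,0.014],0]
    - [[-0.26,-0.01,0.014],0]
    - [[-0.26,-0.04,0.014],0]
    - [[0,0,0],0]
    - [[0,0,0],0]

```text
time_s: 19.2
position: [0.6188, 0.1482, 0.177]
tool_rot: [[0.042, 0.999, 0.004], [0.999, -0.042, 0.002], [0.002, 0.004, -1.0]]
contact_force: [4.9, 2.4, 4.1]
width: 0.241
```

```bash
python3 an.py; python3 sn.py 20; python3 pad.py pics/s20.png
```

```text
19.2 phi -0.26111175931637365 turned 4.95629706649596 r 0.05489408895192703 z 0.17702762027406743 f [4.8608 2.4288 4.145 ] f_rad 4.069022812068968 f_tan(cw) -3.601315830073811 w 0.24140553105317353 q7 -30.249775807070453
pics/s20.png dark row 439 65.0 sat cross [442] [ 13.  11.   8.   7.   6.  51. 103. 108. 106. 105.]
```

The pad stopped descending at about 4.0 rad (rim row steady at 442, 441 and 442 from 3.99 to 4.96 rad), and drag rose from 4.9 to 6.0 N. Touch at about 4.0 rad agrees with the 12 mm gap. The target is about 5.55 rad, so 0.6 rad more.

Call:
send_rows:
  series:
    - [[-0.25,-0.07,0.014],0]
    - [[-0.24,-0.1,0.014],0]
    - [[-0.23,-0.13,0.014],0]
    - [[-0.21,-0.16,0.014],0]
    - [[-0.19,-0.18,0.014],0]

```text
time_s: 19.67
position: [0.6024, 0.1213, 0.1753]
tool_rot: [[0.041, 0.999, 0.005], [0.999, -0.041, 0.002], [0.002, 0.005, -1.0]]
contact_force: [8.6, 3.8, 1.8]
width: 0.243
```

```bash
python3 an.py; python3 chk.py 21|tail -1;python3 sn.py 21; python3 pad.py pics/s21.png;  python3 an.py; python3 - <<'E'
import cv2
s=cv2.imread('pics/s21.png')
cv2.imwrite('pics/s21z.png',cv2.resize(s[150:225,340:410],None,fx=8,fy=8,interpolation=cv2.INTER_CUBIC))
E
```

```text
19.6667 phi -0.8434198829756252 turned 5.538605190155211 r 0.055020767597820805 z 0.1753218543455571 f [8.5756 3.842  1.7689] f_rad 2.8323710658591614 f_tan(cw) -8.959918549659262 w 0.2425169735947942 q7 -28.537622023489835
yaw 87.6364701723324 q [ -5.4788  32.4366 -16.204   97.5505  11.0416  51.244  -28.5376]
pics/s21.png dark row 438 60.0 sat cross [441] [  9.  10.   9.   8.   7.  58. 104. 107. 106. 106.]
19.8167 phi -0.8675320859833968 turned 5.562717393162983 r 0.05500931786231527 z 0.1751988588718607 f [ 5.056  -0.4976  6.3372] f_rad 3.6492819475085634 f_tan(cw) -3.534584748857351 w 0.24089900660289468 q7 -28.54996171926346
```

View pics/s21z.png

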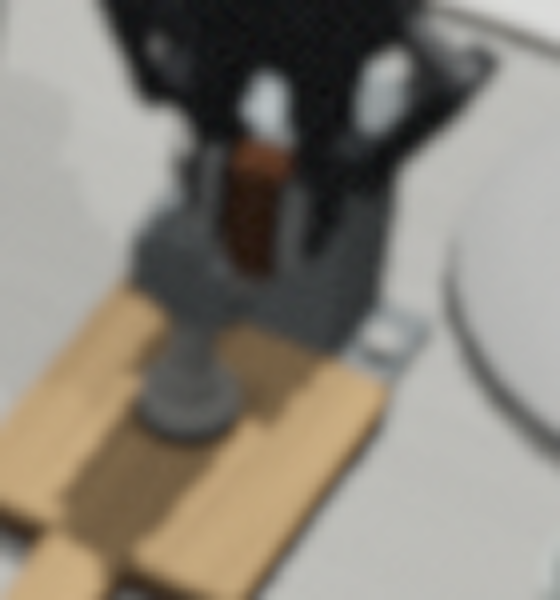

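View pics/w21.png

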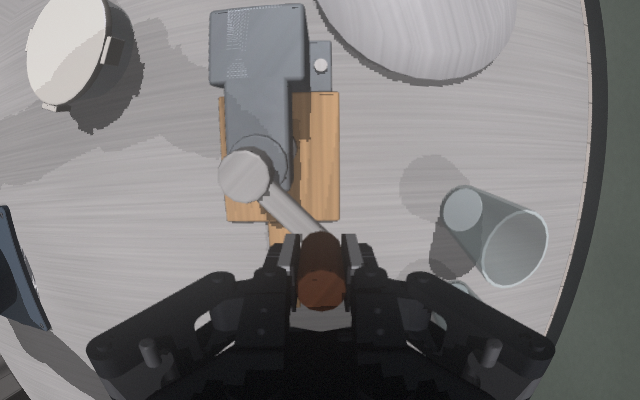

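About 5.56 rad have been turned, 1.55 past touch, with moving drag of about 9 N against roughly 8.4 N predicted for 57 N. The pad is flat on the board. I'll let go and rise.

Call:
send_rows:
  series:
    - [[0,0,0],0]
    - [[0,0,0],0]
    - [[0,0,0],0]
    - [[0,0,0],0]
    - [[0,0,0],0]
  jaw: 0

```text
time_s: 20.23
position: [0.5997, 0.1204, 0.1739]
tool_rot: [[0.041, 0.999, -0.001], [0.999, -0.041, -0.0], [-0.0, -0.001, -1.0]]
contact_force: [-0.0, 0.3, -0.3]
width: 0.497
```

Call:
send_rows:
  series:
    - [[0,0,-0.4],0]
    - [[0,0,-0.8],0]
    - [[0,0,-1],0]
    - [[0,0,-1],0]
    - [[0,0,-0.8],0]

```text
time_s: 20.65
position: [0.6003, 0.1207, 0.2769]
tool_rot: [[0.041, 0.999, 0.001], [0.999, -0.041, 0.001], [0.001, 0.001, -1.0]]
contact_force: [0.4, -0.0, -0.5]
width: 0.5
```

Call:
send_rows:
  series:
    - [[-0.8,0,-0.2],0]
    - [[-1,0,0],0]
    - [[-0.8,0,0],0]
    - [[-0.3,0,0],0]
    - [[0,0,0],0]

```text
time_s: 21.07
position: [0.5972, 0.0456, 0.2798]
tool_rot: [[0.045, 0.999, 0.0], [0.999, -0.045, -0.001], [-0.001, 0.0, -1.0]]
contact_force: [-0.3, -0.2, 0.5]
width: 0.499
```

```bash
python3 chk.py 22; python3 sn.py 22; python3 pad.py pics/s22.png
```

```text
21.0667 0.4990150345706188 [0.5972 0.0456 0.2798] [-0.2913 -0.1535  0.506 ] [0.0326 0.0391 0.0535]
yaw 87.42541823686811 q [  1.9959  25.6682 -16.6776  91.7608   8.0349  63.7407 -19.2629]
pics/s22.png dark row 439 65.0 sat cross [441] [  9.   9.   8.   8.   9.  54. 102. 108. 106. 104.]
```

View pics/w22.png

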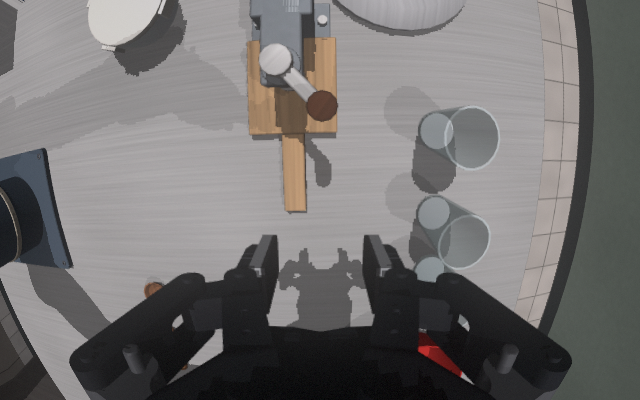

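View pics/s22.png

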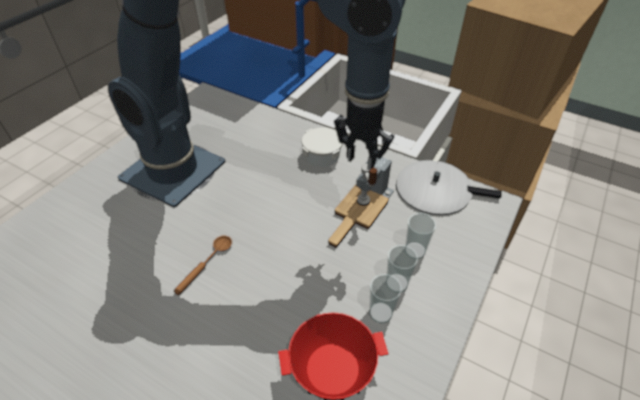

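The crank is left at an angle with the knob at (322,105) and the hub at (277,58). The board is still against the post and the other things are untouched. A final numeric check before handing in.

```bash
python3 - <<'E'
from h import *
import pickle
np.set_printoptions(precision=4,suppress=True)
m=pickle.load(open('m22.pkl','rb'))
k=onz('wrist',(322,105),.189,m);h=onz('wrist',(276.5,58),.149,m);v=k-h
print(k,h,np.hypot(v[0],v[1]),'turned',(-1.588-np.arctan2(v[1],v[0]))%(2*np.pi))
P=[onz('wrist',q,.02,m) for q in [(248,41),(336,38),(337,134),(248,134),(283,212),(307,211)]]
print(*P);a=(P[4]+P[5])/2;c=(P[2]+P[3])/2;d=c-a;print('tail',a,'shoulder',c,np.degrees(np.arctan2(d[1],d[0])))
f=(P[0]+P[1])/2;print('front',f)
a=cv2.imread('pics/top0.png').astype(int);b=cv2.imread('pics/t22.png').astype(int)
d=(abs(a-b).max(2)>40)
for n,(x0,x1,y0,y1) in dict(lid=(155,243,65,175),tumblers=(275,395,90,135),colander=(410,490,85,172),box=(170,230,248,305),spoon=(375,462,285,308)).items(): print(n,d[y0:y1,x0:x1].mean().round(3))
E
```

```text
[0.6022 0.1194 0.189 ] [0.5679 0.1612 0.149 ] 0.05404821608506721 turned 5.5794786308738615
[0.5164 0.2111 0.02  ] [0.6241 0.2067 0.02  ] [0.6201 0.0872 0.02  ] [0.5101 0.0936 0.02  ] [ 0.5469 -0.0096  0.02  ] [ 0.5781 -0.0096  0.02  ]
tail [ 0.5625 -0.0096  0.02  ] shoulder [0.5651 0.0904 0.02  ] 88.50203774489712
front [0.5703 0.2089 0.02  ]
lid 0.001
tumblers 0.275
colander 0.005
box 0.046
spoon 0.108
```

View pics/tz22.png

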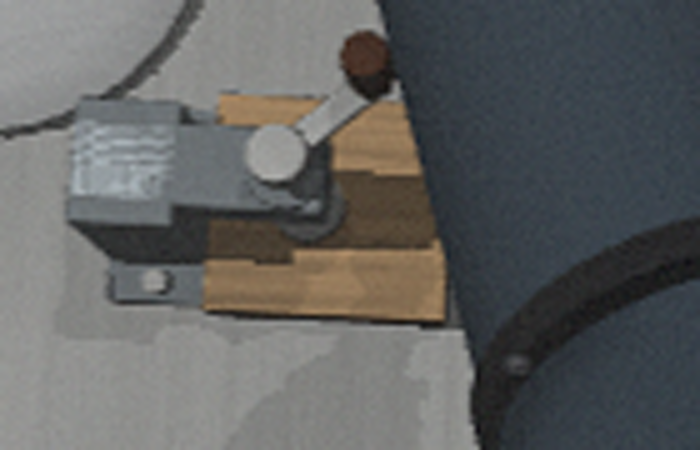

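View pics/t22.png

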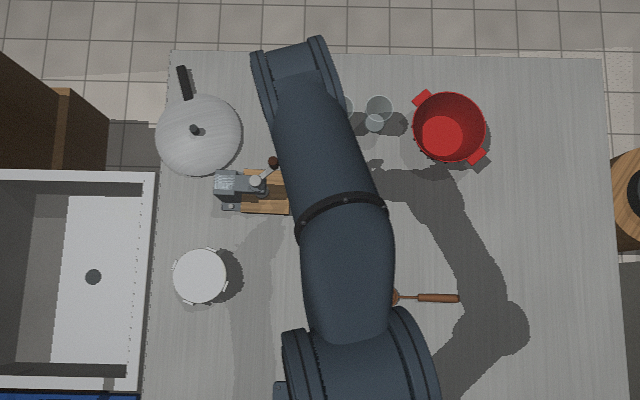

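```bash
python3 -c "
from rig import ctrl
s=ctrl.state();print(s['time_s'],abs(s['qvel']).max(),s['contact_force']);print(ctrl.hand_in())"
```

```text
21.2167 0.507093452943791 [-0.12624767  0.29467318  0.81878102]
the job is handed in; nothing more can be done
None
```

I slid the board's wide end into the clamp until it stopped against the post, let go of it, then wound the crank clockwise and let go. The job was handed in at 21.2 s with the robot clear of everything.

- **Board:** I regripped it near the neck's tail for the last stretch. It stopped at about 15 N of push. Its front edge is at y ≈ 0.209–0.211 m, against the post at about 0.2105–0.2125 m. It sits 1–2 mm off centre by most readings. The last wrist-camera reading of the front edge gave about 3 mm.
- **Squareness:** the board's yaw measures 88.5–88.7°. My clamp readings disagree with each other, from 88.0° to 89.5°, so any misalignment is about 1° or less.
- **Crank:** the pad stopped descending at about 4.0 rad, which matches the 12 mm gap first estimated. I stopped at about 5.56 rad, and the last picture gave 5.58. That is about 1.55 rad past touch, or roughly 57 N.
- **Force check:** moving drag at the knob rose from about 5 N to about 9 N, against 8.4 N predicted. That is slightly high but consistent with snug; single readings are noisy.
- **Other things:** the lid, colander, food box and tumblers showed no sign of having moved. The top view at the end had two tumblers and part of the spoon hidden by the arm. In the scene camera they looked unmoved.

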